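# Load the platform shaker by vial length and set it running

## Robot

A 6-joint arm with a two-finger parallel gripper is mounted at the origin on the work surface. World frame = base frame: x ahead of the robot, y to its left, z up, the work surface at z = 0. Lengths are in m, angles in rad, forces in N, time in s.
With the tool pointing down it reaches from about 0.35 to 0.875 m from the base axis. Payload 4.2 kg.
Tool frame: the origin (TCP) lies where the fingers leave the gripper's body, on its centre line; the fingertips stand manip.tip_reach ahead of it and the grasp point (between the pads) lies 51 mm ahead of it (manip.tip_reach is the distance from the TCP to the fingertips, in m); z points along the fingers, y is the direction in which the jaws open and shut (so a half turn about z gives the same grasp; the last joint's range is limited). The gripper opens to 87 mm and grips with 3 to 60 N. Pads are 19 mm wide; open, the fingers measure 117 mm over their backs; the gripper's body (75 mm by 190 mm) begins 51 mm behind the grasp point.
Start: joints at [1.566, 0.385, 0.008, 0, -1.194, -0.259], TCP at [0.163, 0.603, 0.292] pointing down, gripper open.
Joint ranges: [-3.14, 3.14], [-1.21, 2.06], [-1.07, 1.41], [-3.16, 2.05], [-2.99, -0.16], [-3.1, 3.1]. Speed limits (rad/s): [2.79, 2.79, 3.14, 3.14, 3.14, 3.14].

## Interface

Orientations are given as a unit quaternion [x, y, z, w].
In Python, from rig import manip gives the robot as it stands.
- The arm moves only by the tool carry_out, never from a script. Its argument "moves" is a list of rows, each an object of numbers: "gripper": the opening, from -1 (shut) to 1 (fully open); "x", "y", "z": the shift along the world's x, y, z in cm; "twist": the turn about the world's z in degrees. A call has 1 to 8 rows; each row shifts and turns the commanded pose from where the row before left it; what a row does not reach is not made up. A row lasts 1/8 s, in which the tool goes at most 62.5 mm and 10.7 degrees, less where a joint would pass 70% of its speed; a pose out of reach is approached as far as the arm can. A call is refused whole if a number of a shift passes 6.25 or a number of a turn 10.7, either way. A call with a gripper value outside its range is refused whole. The fingers move at their own pace and stop on an object; "newtons" is the grip in N (left out, the last holds). Time passes only in rows, so rows that do not move let the fingers close. It gives the time, the measured TCP pose, the force and the opening at its end, in the units of the state.
- manip.state(): the state, without advancing time (a new reading comes with each control period).
- manip.get_image(name): name is "scene" or "top" or "wrist"; returns the picture (480x640x3 uint8, red, green, blue); there is no depth.
- manip.calibration(name): a dict with "fx", "fy", "cx", "cy" (pixels), "k1" (the pictures are not rectified: a ray, as slopes to the right and down, at radius r is drawn at 1 + k1 r^2 times it, then the intrinsics apply), "R" (3x3) and "t" (3): a world point X has camera coordinates R X + t. Camera axes: x right, y down, z forward; pixel columns grow to the right and rows downward; lengths in m; the calibration is good to about 2 mm. A picture is of the moment at which its call begins: read the wrist's pose just before it. calibration takes no time and is no camera call; for the wrist camera it gives the pose at the moment of the call.
- manip.hand_in(): hands the job in, once; it reports no verdict.
Trained networks look in the newest picture that a camera, given by its name, has taken for a name from the list of things; names that differ only in an ending like _2 or _b are one class to them, and where a whole thing is asked for, a point or a joint stands for the part that bears it (a point fixed in the world has none). Each returns a list of dicts, best first, with "score" (0 to 1); they miss things now and then, are a little off and sometimes report something else, mostly with a low value. They report only what shows in the picture. A call takes as long as a camera call. They do not tell look-alikes from the thing itself.
- manip.outline_of(camera, name): "region" (480x640 bool, what is visible of it) and "point" ([column, row] in pixels, amid what is visible of it).
The state is a dict: "time_s": time; "q": joint angles; "joint_vel": joint speeds; "joint_torque": joint torques, N m; "tcp_pos": TCP position; "eef_rot": TCP orientation; "ft_force": force on the tool from outside, world axes, zero at the start; "ft_torque": the same for the moment, N m; "grip_width": opening from 0.0 (shut) to 1.0 (fully open).
Only numpy, scipy, OpenCV 4.12 (cv2) and the standard library are available. Lean on these libraries where they do the work, as an engineer would, in place of code of your own. Each camera call takes 0.05 s, during which the arm holds its last target.

## Task

Switch the shaker off by sliding its small orange switch fully to the red end with a fingertip, before anything goes on it. Then lay every vial from the bench flat in the shaker row made for its length (short, medium, long), and when all are in, slide the switch fully to the green end so that the shaker runs. Leave the jar, the yellow rack and the orange box alone.

Things in the scene. Friction and masses are not known exactly. Their poses are not given: they have to be found in the camera images.
- shaker: Low blue platform shaker fixed to the bench, 220 (x) by 188 (y) by 44 mm high; origin at the centre of its underside, z up, turned up to 0.2 rad about z. Its top carries three black-floored rows, one after another along its x, each 150 mm long along its y and separated by white walls 4 mm thick and 10 mm high (tops at z = 44 mm, row floors at z = 34 mm). Along its -y edge (the side towards the vials) runs a blue ledge, top at z = 42 mm, with the switch groove in it
- row_short (a point): Centre of the floor of the row for short vials: 52 mm wide along x, 150 mm long along y; axes as the shaker's; in the shaker's frame at x = -80, y = 15, z = 34 mm. Takes two 44 mm vials side by side, each lying along x
- row_medium (a point): Centre of the floor of the row for medium vials: 68 mm wide along x, 150 mm long along y; axes as the shaker's; in the shaker's frame at x = -16, y = 15, z = 34 mm. Takes two 60 mm vials side by side, each lying along x
- row_long (a point): Centre of the floor of the row for long vials: 84 mm wide along x, 150 mm long along y; axes as the shaker's; in the shaker's frame at x = 64, y = 15, z = 34 mm. Takes two 76 mm vials side by side, each lying along x
- groove (a point): Centre of the floor of the narrow switch groove, shaker frame x = 0, y = -76, z = 34 mm; axes as the shaker's. The groove is 110 mm long along x, 24 mm wide along y, 8 mm deep with upright walls; the outer wall towards -y is a rim only 6 mm thick, free bench beyond it. A red dot on the ledge marks its -x end (off), a green dot its +x end (on)
- switch (a joint): Slide switch: 0 = off (tab towards the red dot), 0.014 = on (tab towards the green dot), m; grows along the shaker's +x. It stays where it is left; about 1.5 N moves it. It starts on
- switch_tab (a point): Centre of the top of the small orange switch tab, 10 mm along x, 20 mm along y, 8 mm high from the groove floor, so its top is flush with the ledge. It is at x = -7 (off) to +7 mm (on) from the groove's centre; a fingertip let into the groove on either side of it (43 mm long space behind the tab at each end of its travel) pushes it along
- vial_short1: Short square sample vial, white with a grey band and a blue cap, 44 mm long (cap included) and 18 by 18 mm, about 15 g, lying on the bench; origin at its middle, its x axis along its length towards the cap. May be absent (then None)
- vial_short2: Short square sample vial, white with a grey band and a blue cap, 44 mm long (cap included) and 18 by 18 mm, about 15 g, lying on the bench; origin at its middle, its x axis along its length towards the cap. May be absent (then None)
- vial_medium1: Medium square sample vial, white with a grey band and a blue cap, 60 mm long (cap included) and 18 by 18 mm, about 21 g, lying on the bench; origin at its middle, its x axis along its length towards the cap. May be absent (then None)
- vial_medium2: Medium square sample vial, white with a grey band and a blue cap, 60 mm long (cap included) and 18 by 18 mm, about 21 g, lying on the bench; origin at its middle, its x axis along its length towards the cap. May be absent (then None)
- vial_long1: Long square sample vial, white with a grey band and a blue cap, 76 mm long (cap included) and 18 by 18 mm, about 27 g, lying on the bench; origin at its middle, its x axis along its length towards the cap. May be absent (then None)
- vial_long2: Long square sample vial, white with a grey band and a blue cap, 76 mm long (cap included) and 18 by 18 mm, about 27 g, lying on the bench; origin at its middle, its x axis along its length towards the cap. May be absent (then None)
- bottle: White jar with blue cap, 66 mm across, 75 mm high, origin under its centre; leave alone
- tube_rack: Yellow microtube rack, 80 by 120 by 41 mm, origin under its centre; leave alone
- box: Orange box with a black top, 94 by 104 by 70 mm, origin under its centre; leave alone
There are look-alikes about, which are no part of the job. Leave any purple look-alike of the vial_medium2 alone.

How it is judged:
By the outcome, as a careful person would: the job done as asked, in the order asked, and still so for the second after the job is handed in, with the robot touching nothing.
Of vial_short1, vial_short2, vial_medium1, vial_medium2, vial_long1, vial_long2 only 4 to 6 are there at a start; the rules pass over those that are not, and their reading is None.
At some moment in a run one of vial_short1, vial_short2, vial_medium1, vial_medium2, vial_long1, vial_long2 may be knocked a few centimetres aside while the robot is not near it.
Once in a run the grip may slacken for a moment while it holds something.
It also fails if it takes over 210 s, if anything falls off the work surface, if the arm or the gripper's body presses on something with over 40 N, if the wrist force passes 120 N, or if a joint passes its speed limit or range.

## Working session

There is one attempt and no reset: what is moved stays moved. The work goes in short steps, Python scripts to look and compute and a tool call to move; the robot and the scene stay as the last step left them, time stands still between calls to the robot, and variables do not carry over. Pictures are saved under pics/ and viewed, and the job is handed in when it is done.

Besides the shell and the picture viewer there is one more tool, called by a JSON object that holds its "api" and its "payload", one argument or row to a line. carry_out: Moves the arm, as the interface text tells. Its arguments: {"type":"object","properties":{"moves":{"type":"array","items":{"type":"object","properties":{"gripper":{"type":"number"},"x":{"type":"number"},"y":{"type":"number"},"z":{"type":"number"},"twist":{"type":"number"}}}},"newtons":{"type":"number"}},"required":["moves"]}

```bash
ls; mkdir -p pics
python3 - <<'E'
from rig import manip
import cv2
print(manip.tip_reach, manip.state())
for n in ("scene","top","wrist"):
    c=manip.calibration(n); print(n,{k:(v.tolist() if hasattr(v,'tolist') else v) for k,v in c.items()})
    cv2.imwrite(f"pics/a_{n}.png",manip.get_image(n)[:,:,::-1])
E
```

```text
pics
0.0697 {'time_s': 0.0, 'q': array([ 1.56563054e+00,  3.85560150e-01,  6.62708500e-03, -4.80976946e-04,
       -1.19403934e+00, -2.58606251e-01]), 'joint_vel': array([ 0.00043201,  0.00099854,  0.00048512, -0.00054743, -0.00097714,
        0.00114429]), 'joint_torque': array([-1.63915080e-03, -3.90668285e+01,  1.87403512e+01,  4.21963826e+00,
        1.09082865e-02, -2.03741201e-04]), 'tcp_pos': array([0.16281095, 0.6029474 , 0.29116046]), 'eef_rot': array([ 9.91303356e-01, -1.31591882e-01, -8.42244368e-05,  1.10756638e-03]), 'ft_force': array([ 0.59100352,  0.85621677, -0.49174687]), 'ft_torque': array([-0.01551047,  0.01099818, -0.01725749]), 'grip_width': 0.9960830314335843}
scene {'fx': 527.3115188124359, 'fy': 527.3115188124359, 'cx': 316.79344384990986, 'cy': 243.83929478921027, 'k1': -0.033034176966802296, 'R': [[0.7505794639526492, 0.6604711772191468, -0.020206245453032318], [0.49566653348127165, -0.5829858238209471, -0.6437718670542159], [-0.43697271754563044, 0.47318638324297335, -0.7649506460120291]], 't': [-0.3963901948412418, -0.23635146050294328, 1.4347088552206089]}
top {'fx': 486.60244386263594, 'fy': 486.60244386263594, 'cx': 320.5493301240738, 'cy': 242.74448665294895, 'k1': 0.004563652054273839, 'R': [[-0.013334997088081266, -0.9999043951236742, -0.003657658406733814], [-0.9731339594800699, 0.013818679483542392, -0.22982458746612108], [0.2298531591240427, 0.0004946814031402783, -0.9732251951788995]], 't': [0.01851380526023515, 0.5449413388216197, 1.2696916250528842]}
wrist {'fx': 387.0193768752406, 'fy': 387.0193768752406, 'cx': 318.5767802655071, 'cy': 245.4943892839097, 'k1': 0.014199057715223616, 'R': [[-0.2605195997633472, -0.9654662653216728, 0.002104439346978874], [-0.9216599006664681, 0.24934693488612525, 0.29726946288909156], [-0.28752837363053396, 0.07550494413423627, -0.9547913058719506]], 't': [0.6236398255370047, -0.03532387437887801, 0.38976819655606915]}
```

View pics/a_top.png

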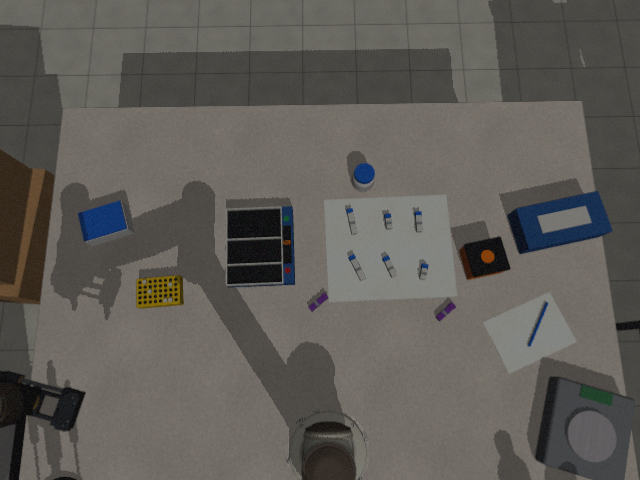

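View pics/a_scene.png

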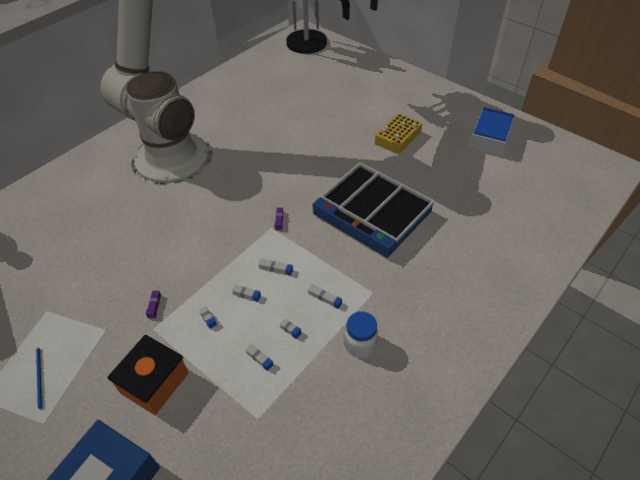

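View pics/a_wrist.png

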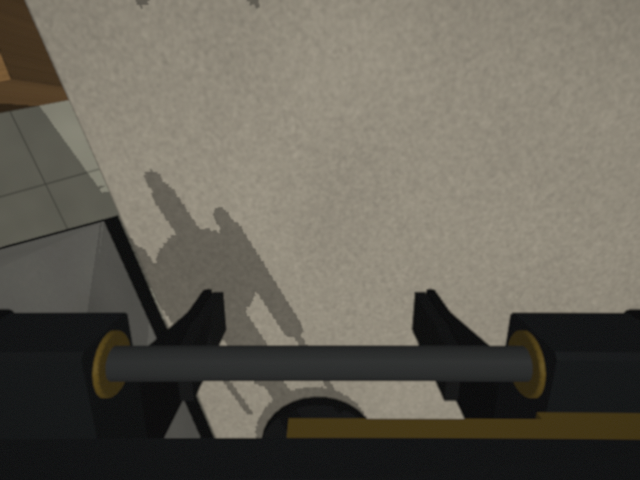

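```bash
cat > h.py <<'E'
from rig import manip
import numpy as np, cv2
from scipy.optimize import minimize
LEN=dict(vial_short=.044,vial_medium=.060,vial_long=.076)
def proj(c,X):
    X=np.atleast_2d(X); p=X@np.array(c['R']).T+np.array(c['t'])
    s=p[:,:2]/p[:,2:]; r2=(s**2).sum(1,keepdims=True); s=s*(1+c['k1']*r2)
    return s*[c['fx'],c['fy']]+[c['cx'],c['cy']]
def ray(c,uv,z):
    K=np.array([[c['fx'],0,c['cx']],[0,c['fy'],c['cy']],[0,0,1]])
    s=cv2.undistortPoints(np.array(uv,float).reshape(-1,1,2),K,np.array([c['k1'],0,0,0.]))[:,0]
    R=np.array(c['R']);t=np.array(c['t']); o=-R.T@t
    d=np.c_[s,np.ones(len(s))]@R
    return o+d*((z-o[2])/d[:,2])[:,None]
def boxpts(x,y,yaw,L,W,z0,z1):
    cs,sn=np.cos(yaw),np.sin(yaw)
    return np.array([[x+cs*a-sn*b,y+sn*a+cs*b,z] for a in(-L/2,L/2) for b in(-W/2,W/2) for z in(z0,z1)])
S=8
def fit(views,p0,L,W,z0,z1):
    # views: list of (calib, mask). IoU silhouettes, supersampled crop
    data=[]
    for c,m in views:
        ys,xs=np.where(m); x0,x1,y0,y1=xs.min()-8,xs.max()+9,ys.min()-8,ys.max()+9
        x0,y0=max(x0,0),max(y0,0)
        crop=cv2.resize(m[y0:y1,x0:x1].astype(np.uint8)*255,None,fx=S,fy=S,interpolation=cv2.INTER_LINEAR)>127
        data.append((c,crop,x0,y0))
    def cost(p):
        e=0
        for c,crop,x0,y0 in data:
            q=(proj(c,boxpts(p[0],p[1],p[2],L,W,z0,z1))-[x0,y0]+.5)*S-.5
            h=cv2.convexHull(q.astype(np.float32)).round().astype(np.int32)
            im=np.zeros(crop.shape,np.uint8); cv2.fillConvexPoly(im,h,1); im=im>0
            e+=1-(im&crop).sum()/max(1,(im|crop).sum())
        return e/len(data)
    best=None
    for dy in(-.2,0,.2):
        s=np.array([p0[0],p0[1],p0[2]+dy])
        r=minimize(cost,s,method='Nelder-Mead',options=dict(initial_simplex=s+np.array([[0,0,0],[.006,0,0],[0,.006,0],[0,0,.15]]),maxiter=150,xatol=1e-4,fatol=1e-4))
        if best is None or r.fun<best.fun: best=r
    return best.x,best.fun
def purple(img,m):
    px=img[m].astype(float).mean(0); return px[1]<0.75*min(px[0],px[2])
def save(name,img,crop=None,f=1):
    if crop: x0,y0,x1,y1=crop; img=img[y0:y1,x0:x1]
    cv2.imwrite(f"pics/{name}.png",cv2.resize(img[:,:,::-1],None,fx=f,fy=f,interpolation=cv2.INTER_CUBIC))
E
cat > find.py <<'E'
from h import *
import sys
imgs={n:manip.get_image(n) for n in('top','scene')}
cal={n:manip.calibration(n) for n in imgs}
for nm in LEN:
  for n in imgs:
    for d in manip.outline_of(n,nm+'1'):
        m=d['region']; 
        if m.sum()<20: continue
        pts=ray(cal[n],np.argwhere(m)[:,::-1],.009)[:,:2].astype(np.float32)
        (cx,cy),(w,h),a=cv2.minAreaRect(pts*1000)
        print(nm,n,round(d['score'],2),m.sum(),'purple' if purple(imgs[n],m) else '',np.round([cx,cy,w,h,a]))
for n in imgs:
    for d in manip.outline_of(n,'shaker'):
        m=d['region']; print('shaker',n,round(d['score'],2),m.sum(),d['point'])
        np.save(f'sh_{n}.npy',m)
save('b1',imgs['top'],(210,190,310,300),6)
save('b2',imgs['top'],(300,190,460,330),5)
save('b3',imgs['scene'],(300,150,450,260),5)
E
python3 find.py
```

```text
vial_short top 0.65 96  [ 621. -183.   45.   20.    6.]
vial_short top 0.46 109  [ 472. -277.   19.   46.   76.]
vial_short scene 0.67 221  [ 617. -184.   49.   23.    2.]
vial_short scene 0.62 201  [ 470. -277.   20.   55.   76.]
vial_short scene 0.17 303  [ 484. -182.   66.   28.   24.]
vial_medium top 0.69 124  [ 488. -181.   58.   18.   24.]
vial_medium top 0.63 153 purple [391.  21.  20.  61.  40.]
vial_medium top 0.6 115 purple [ 360. -330.   15.   60.   42.]
vial_medium top 0.18 78  [ 472. -276.   15.   42.   77.]
vial_medium scene 0.69 6453  [532. 199. 244. 224.   2.]
vial_medium scene 0.61 318  [ 615. -272.   65.   22.    3.]
vial_medium scene 0.61 281  [ 485. -182.   65.   27.   26.]
vial_medium scene 0.52 276 purple [ 356. -331.   24.   66.   41.]
vial_medium scene 0.46 367  [483. -90.  81.  30.  26.]
vial_medium scene 0.43 172 purple [386.  21.  18.  72.  40.]
vial_long top 0.65 170  [486. -89.  76.  19.  25.]
vial_long top 0.44 111  [623. -78.  70.  14.  10.]
vial_long scene 0.59 340  [619. -78.  80.  26.  10.]
vial_long scene 0.57 341  [484. -90.  81.  28.  25.]
shaker top 0.63 5423 [259.4, 248.6]
shaker top 0.36 150 [358.4, 267.5]
shaker scene 0.67 6428 [372.6, 209.8]
```

View pics/b1.png

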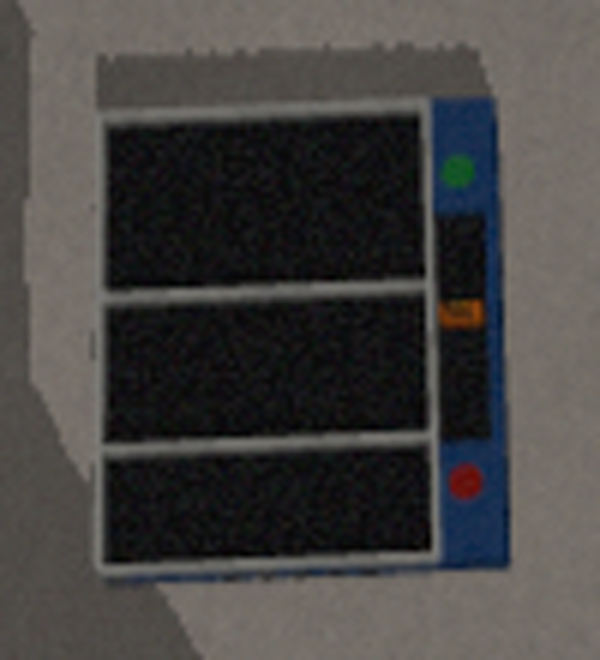

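View pics/b2.png

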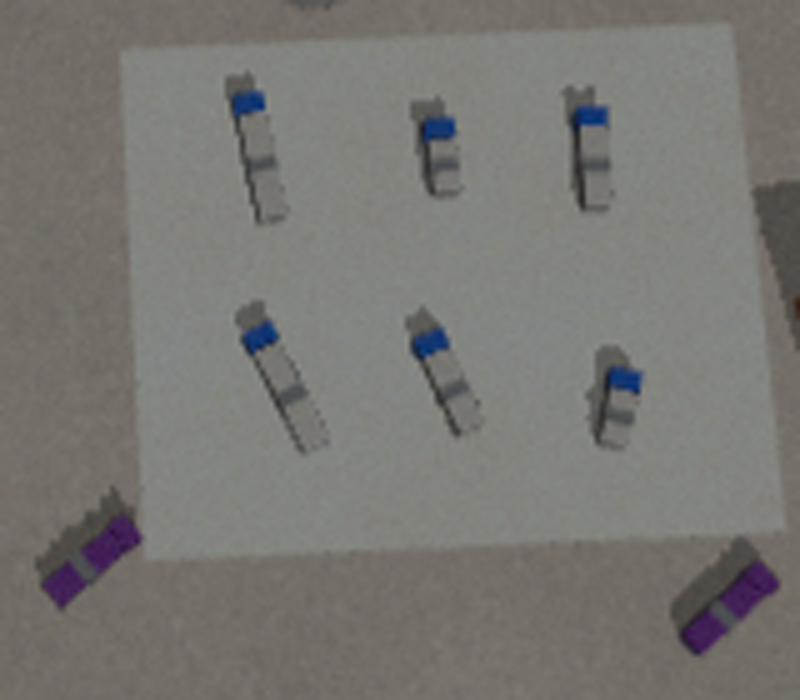

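```bash
cat > fitall.py <<'E'
from h import *
imgs={n:manip.get_image(n) for n in('top','scene')}
cal={n:manip.calibration(n) for n in imgs}
D={}
for nm in LEN:
  for n in imgs:
    for d in manip.outline_of(n,nm+'1'):
        m=d['region']
        if m.sum()<20 or m.sum()>1000 or purple(imgs[n],m): continue
        g=ray(cal[n],np.argwhere(m)[:,::-1],.009)[:,:2]
        pts=g.astype(np.float32)*1000
        (cx,cy),(w,h),a=cv2.minAreaRect(pts)
        yaw=np.deg2rad(a if w>h else a+90)
        D.setdefault(n,[]).append((np.array([cx,cy])/1000,yaw,m,nm,d['score']))
# clusters
cl=[]
for n in D:
    for e in D[n]:
        for c in cl:
            if np.linalg.norm(c[0][1][0]-e[0])<.03: c.append((n,e)); break
        else: cl.append([(n,e)])
for c in cl:
    best={}
    sc={}
    for n,e in c:
        sc[e[3]]=sc.get(e[3],0)+e[4]
        if n not in best or e[4]>best[n][4]: best[n]=e
    v=[(cal[n],e[2]) for n,e in best.items()]
    p0=(*c[0][1][0],c[0][1][1])
    out=[]
    for nm,L in LEN.items():
        p,f=fit(v,p0,L,.018,0,.018); out.append((f,nm,p))
    out.sort(key=lambda o:o[0])
    print([k[0] for k in c],{k:round(s,2) for k,s in sc.items()},[(o[1][5:],round(o[0],2),np.round(o[2][:2]*1000,1).tolist(),round(float(np.rad2deg(o[2][2])),1)) for o in out[:2]])
E
python3 fitall.py
python3 - <<'E'
from h import *
v=[(manip.calibration(n),np.load(f'sh_{n}.npy')) for n in('top','scene')]
print(fit(v,(.525,.195,0.),.220,.188,0,.044))
for x in v: print(fit([x],(.525,.195,0.),.220,.188,0,.044))
E
```

```text
['top', 'scene'] {'vial_short': 1.42} [('short', np.float64(0.15), [619.8, -183.8], 183.6), ('medium', np.float64(0.33), [614.9, -183.8], 182.3)]
['top', 'top', 'scene'] {'vial_short': 0.57, 'vial_medium': 1.38} [('medium', np.float64(0.17), [616.4, -271.5], 0.9), ('short', np.float64(0.26), [620.4, -270.8], 4.0)]
['top', 'scene'] {'vial_medium': 1.43} [('medium', np.float64(0.19), [486.7, -181.8], 20.2), ('short', np.float64(0.28), [488.3, -180.9], 21.8)]
['top', 'scene'] {'vial_long': 1.44} [('long', np.float64(0.14), [484.8, -90.2], 25.1), ('medium', np.float64(0.29), [488.0, -88.6], 24.7)]
['top', 'scene'] {'vial_long': 1.28} [('long', np.float64(0.16), [620.5, -78.3], 9.9), ('medium', np.float64(0.27), [624.3, -77.8], 10.4)]
['scene'] {'vial_short': 0.53} [('short', np.float64(0.28), [470.6, -276.2], 158.7), ('medium', np.float64(0.43), [461.2, -272.1], 157.9)]
(array([0.54356351, 0.18707467, 0.03702279]), np.float64(0.5201587201524162))
(array([ 0.525,  0.195, -0.2  ]), np.float64(1.0))
(array([0.54356351, 0.18707467, 0.03702279]), np.float64(0.04031744030483231))
```

```bash
cat > shk.py <<'E'
from h import *
v=[]
for n in('top','scene'):
    im=manip.get_image(n); c=manip.calibration(n)
    m=[d['region'] for d in manip.outline_of(n,'shaker') if d['region'].sum()>2000]
    if m: v.append((c,m[0])); print(n,fit([v[-1]],(.54,.187,0.037),.220,.188,0,.044))
p,f=fit(v,(.54,.187,0.037),.220,.188,0,.044); print(p,f)
np.save('shaker.npy',p)
def S2W(x,y,z):
    cs,sn=np.cos(p[2]),np.sin(p[2]); return np.array([p[0]+cs*x-sn*y,p[1]+sn*x+cs*y,z])
for n,cr in(('top',(210,190,310,300)),('scene',(300,150,450,260))):
    c=manip.calibration(n);im=manip.get_image(n);x0,y0,x1,y1=cr
    im=cv2.resize(im[y0:y1,x0:x1],None,fx=5,fy=5,interpolation=cv2.INTER_CUBIC)
    def poly(P,col):
        q=(proj(c,np.array(P))-[x0,y0]+.5)*5-.5
        cv2.polylines(im,[q.round().astype(np.int32)],True,col,1)
    for xc,w in((-80,52),(-16,68),(64,84)):
        poly([S2W((xc+a*w/2)/1e3,(15+b*75)/1e3,.044) for a,b in((-1,-1),(1,-1),(1,1),(-1,1))],(255,255,0))
    poly([S2W(a*.055,-.076+b*.012,.042) for a,b in((-1,-1),(1,-1),(1,1),(-1,1))],(0,255,255))
    poly([S2W(.007+a*.005,-.076+b*.010,.042) for a,b in((-1,-1),(1,-1),(1,1),(-1,1))],(255,0,255))
    save('c_'+n,im)
E
python3 shk.py
```

```text
top (array([0.54846633, 0.1826457 , 0.02411666]), np.float64(0.024403223786811146))
scene (array([0.54170456, 0.18770764, 0.0285911 ]), np.float64(0.045853966916025723))
[0.54657877 0.18324526 0.0298405 ] 0.04913025855238373
```

View pics/c_top.png

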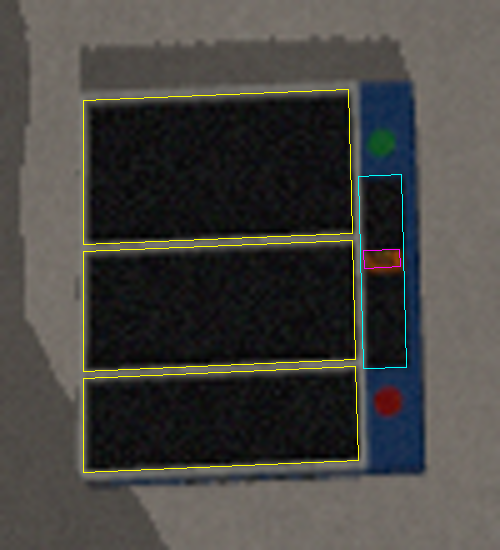

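View pics/c_scene.png

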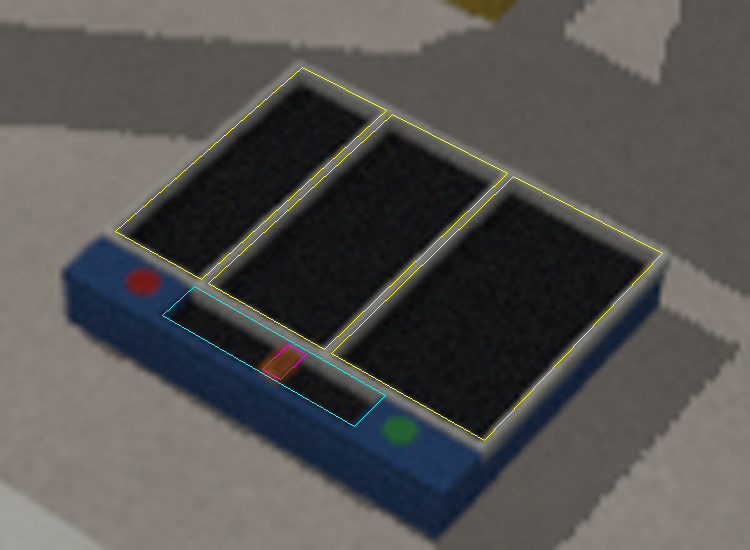

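{"api": "carry_out", "payload": {
  "moves": [
    {"x": 3.8,"y": -4.9,"twist": 2},
    {"x": 3.8,"y": -4.9,"twist": 2},
    {"x": 3.8,"y": -4.9,"twist": 2},
    {"x": 3.8,"y": -4.9,"twist": 2},
    {"x": 3.8,"y": -4.9,"twist": 2},
    {"x": 3.8,"y": -4.9,"twist": 2},
    {"x": 3.8,"y": -4.9,"twist": 2},
    {"x": 3.8,"y": -4.9,"twist": 2}
  ]
}}

```text
validation failed for argument at $.mo...
```

{"api": "carry_out", "payload": {
  "moves": [
    {"x": 3.8,"y": -4.9,"twist": 0.5},
    {"x": 3.8,"y": -4.9},
    {"x": 3.8,"y": -4.9},
    {"z": -3},
    {}
  ]
}}

```text
validation failed for argument at $.mo...
```

```bash
cat > wr.py <<'E'
from h import *
import sys
c=manip.calibration('wrist'); s=manip.state(); im=manip.get_image('wrist')
R=np.array(c['R']); print('cam',-R.T@np.array(c['t']),'tcp',s['tcp_pos'],'t',s['time_s'],'F',s['ft_force'],'g',s['grip_width'])
from scipy.spatial.transform import Rotation as Ro
m=Ro.from_quat(s['eef_rot']).as_matrix(); print('toolx deg',np.rad2deg(np.arctan2(m[1,0],m[0,0])))
save(sys.argv[1],im)
E
python3 wr.py d1
```

```text
cam [0.2420453  0.5816844  0.38230378] tcp [0.16294391 0.60336345 0.29225594] t 1.35 F [-0.33708627  0.88585977  0.47225332] g 1.004546691159335
toolx deg -15.114390023779055
```

{"api": "carry_out", "payload": {
  "moves": [
    {"gripper": 1,"x": 3.8,"y": -4.9,"z": 0,"twist": 2}
  ]
}}

```text
time_s: 1.52
tcp_pos: [0.1999, 0.556, 0.2913]
eef_rot: [0.994, -0.112, 0.0, -0.0]
ft_force: [-0.1, -0.1, 0.5]
grip_width: 1.0
```

{"api": "carry_out", "payload": {
  "moves": [
    {"gripper": 1,"x": 3.8,"y": -4.9,"z": 0,"twist": 2},
    {"gripper": 1,"x": 3.8,"y": -4.9,"z": 0,"twist": 2},
    {"gripper": 1,"x": 3.8,"y": -4.9,"z": 0,"twist": 2},
    {"gripper": 1,"x": 3.8,"y": -4.9,"z": 0,"twist": 2},
    {"gripper": 1,"x": 3.8,"y": -4.9,"z": 0,"twist": 2},
    {"gripper": 1,"x": 3.8,"y": -4.9,"z": 0,"twist": 2},
    {"gripper": 1,"x": 3.8,"y": -4.9,"z": 0,"twist": 2},
    {"gripper": 1,"x": 3.8,"y": -4.9,"z": 0,"twist": 0.7}
  ]
}}

```text
time_s: 2.52
tcp_pos: [0.506, 0.1607, 0.2927]
eef_rot: [1.0, 0.014, 0.0, -0.0]
ft_force: [1.1, 0.5, -0.4]
grip_width: 1.001
```

{"api": "carry_out", "payload": {
  "moves": [
    {"gripper": 1,"x": 3.8,"y": -4.9,"z": 0,"twist": 0},
    {"gripper": 1,"x": 3.8,"y": -4.9,"z": 0,"twist": 0},
    {"gripper": 1,"x": 0,"y": 0,"z": -3,"twist": 0},
    {"gripper": 1,"x": 0,"y": 0,"z": 0,"twist": 0}
  ]
}}

```text
time_s: 3.02
tcp_pos: [0.5799, 0.0632, 0.2598]
eef_rot: [1.0, 0.013, -0.003, 0.001]
ft_force: [-0.5, 0.3, -0.4]
grip_width: 1.001
```

```bash
python3 wr.py d1
```

```text
cam [0.6623678  0.06523472 0.34933175] tcp [0.57990903 0.06319873 0.2597761 ] t 3.025 F [-0.50262726  0.25660595 -0.44354896] g 1.0010893178408535
toolx deg 1.4719734135224398
```

View pics/d1.png

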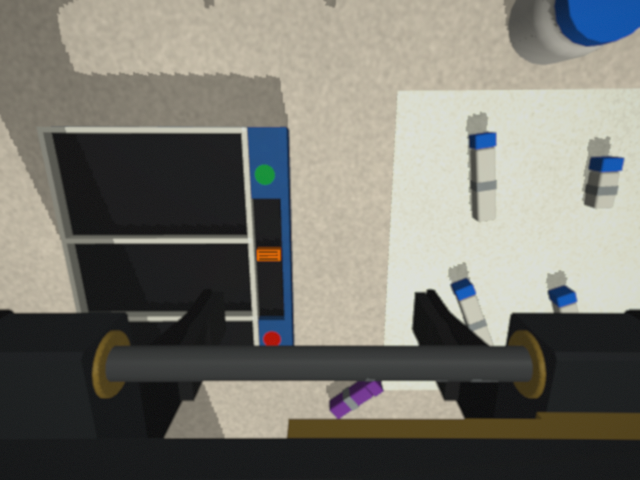

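```bash
cat > ov.py <<'E'
from h import *
import sys
# overlay of shaker p on wrist, zoomed: args name x0 y0 x1 y1 f  px py pyaw
a=sys.argv; x0,y0,x1,y1,f=map(int,a[2:7]); p=list(map(float,a[7:10])) if len(a)>7 else np.load('shaker.npy')
cam='wrist'; c=manip.calibration(cam);im=manip.get_image(cam)
im=cv2.resize(im[y0:y1,x0:x1],None,fx=f,fy=f,interpolation=cv2.INTER_CUBIC)
def S2W(x,y,z):
    cs,sn=np.cos(p[2]),np.sin(p[2]); return np.array([p[0]+cs*x-sn*y,p[1]+sn*x+cs*y,z])
def poly(P,col):
    q=(proj(c,np.array(P))-[x0,y0]+.5)*f-.5
    cv2.polylines(im,[q.round().astype(np.int32)],True,col,1)
Q=((-1,-1),(1,-1),(1,1),(-1,1))
if p is not None:
    for xc,w in((-80,52),(-16,68),(64,84)):
        poly([S2W((xc+a*w/2)/1e3,(15+b*75)/1e3,.044) for a,b in Q],(255,255,0))
    poly([S2W(a*.055,-.076+b*.012,.042) for a,b in Q],(0,255,255))
    poly([S2W(.007+a*.005,-.076+b*.010,.042) for a,b in Q],(255,0,255))
save(a[1],im)
E
python3 ov.py d2 40 110 300 330 3 .5465 .1832 .028; sed -i 's/^save/print(manip.state()["tcp_pos"]);save/' ov.py
```

```text
(no output)
```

View pics/d2.png

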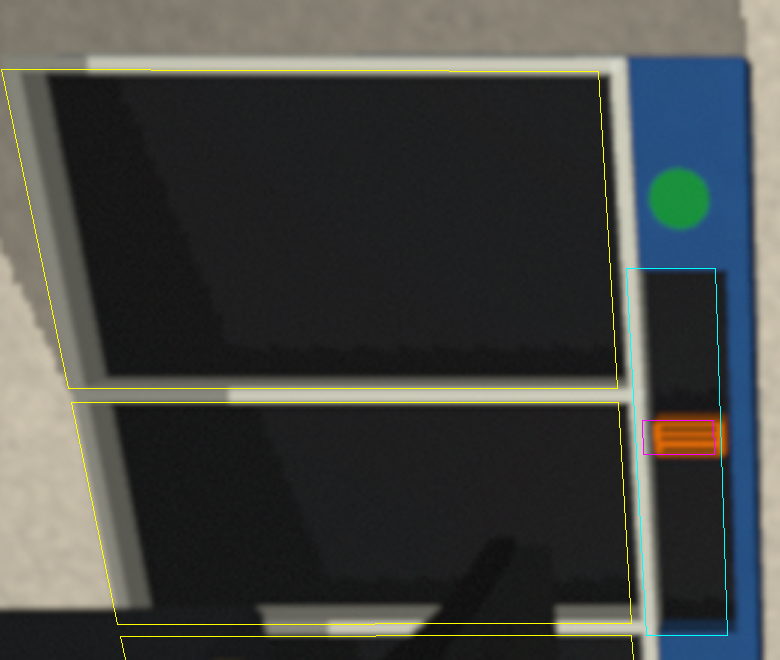

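```bash
cat > pf.py <<'E'
from h import *
from scipy.optimize import least_squares
c=manip.calibration('wrist')
P=[(22,-60,44,609,74),(106,-60,44,609,74)][1:]+[(22,-60,44,623,388),(18,-60,44,627,402),(55,-88,42,726,270),(-55,-88,42,735,631),(55,-64,42,640,270),(-50,-60,44,641,624),(12,-76,42,690,419),(2,-76,42,690,455),(7,-86,42,724,437)]
P=np.array(P,float); uv=(P[:,3:]+.5)/3-.5+[40,110]
def W(p):
    cs,sn=np.cos(p[2]),np.sin(p[2]); x,y=P[:,0]/1e3,P[:,1]/1e3
    return np.c_[p[0]+cs*x-sn*y,p[1]+sn*x+cs*y,P[:,2]/1e3]
r=least_squares(lambda p:(proj(c,W(p))-uv).ravel(),[.547,.18,.028]); print(r.x); print(np.round(r.fun.reshape(-1,2),1).tolist())
np.save('shaker.npy',r.x)
E
python3 pf.py
```

```text
[0.54702748 0.18120459 0.0291337 ]
[[0.2, -0.4], [1.5, 0.2], [0.4, 0.1], [-0.1, -0.3], [0.4, 1.1], [-1.0, -0.3], [-0.2, -0.5], [-0.8, 0.5], [-0.4, -0.3], [-0.1, 0.1]]
```

Run:
```python
from h import *
c=manip.calibration('wrist'); t=manip.state()['tcp_pos']
for z in(.0697,):
  print(np.round((ray(c,[(208,291),(222,292),(415,292),(430,291),(224,325),(414,325)],t[2]-z)-t)*1000,1))
```

```text
[[  9.5  49.5 -69.7]
 [  9.1  43.3 -69.7]
 [ 11.6 -43.3 -69.7]
 [ 12.3 -49.9 -69.7]
 [ -7.4  43.1 -69.7]
 [ -4.9 -44.5 -69.7]]
```

{"api": "carry_out", "payload": {
  "moves": [
    {"gripper": 1,"x": 0.4,"y": -0.7,"z": -4,"twist": 0.2},
    {"gripper": 1,"x": 0,"y": 0,"z": -5,"twist": 0},
    {"gripper": 1,"x": 0,"y": 0,"z": -4,"twist": 0},
    {"gripper": 1,"x": 0,"y": 0,"z": 0,"twist": 0}
  ]
}}

```text
time_s: 3.62
tcp_pos: [0.5837, 0.058, 0.1308]
eef_rot: [1.0, 0.016, -0.002, 0.001]
ft_force: [0.6, -0.5, 0.8]
grip_width: 0.999
```

```bash
python3 wr.py e1
```

```text
cam [0.66602442 0.06057069 0.22050604] tcp [0.58368662 0.05797947 0.13083008] t 3.625 F [ 0.60433011 -0.45188705  0.84597301] g 0.998975343759381
toolx deg 1.8809196469097718
```

View pics/e1.png

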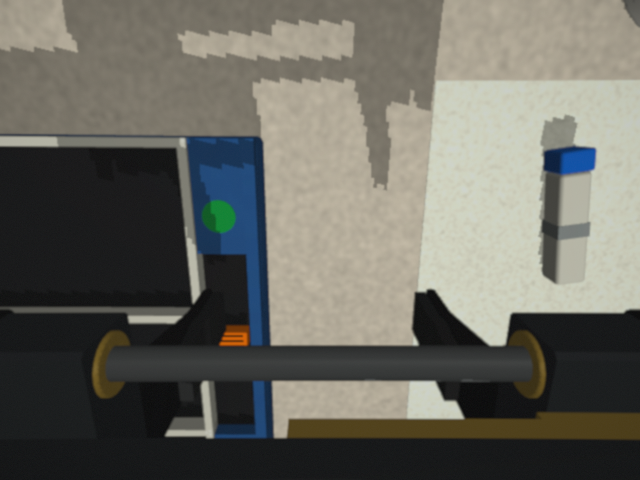

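```bash
python3 ov.py e2 130 120 290 330 3
python3 - <<'E'
from h import *
c=manip.calibration('wrist'); t=manip.state()['tcp_pos']
print(np.round(ray(c,[(203,255),(247,255),(222,325),(222,292)],.042)*1e3,1)); print(ray(c,[(222,292),(208,291)],t[2]-.0697)-t)
E
```

```text
[0.58624995 0.05843324 0.13445325]
[[604.8 116.3  42. ]
 [605.5  94.4  42. ]
 [566.1 108.3  42. ]
 [585.  107.6  42. ]]
[[ 0.00909279  0.04337108 -0.0697    ]
 [ 0.00937559  0.04961224 -0.0697    ]]
```

View pics/e2.png

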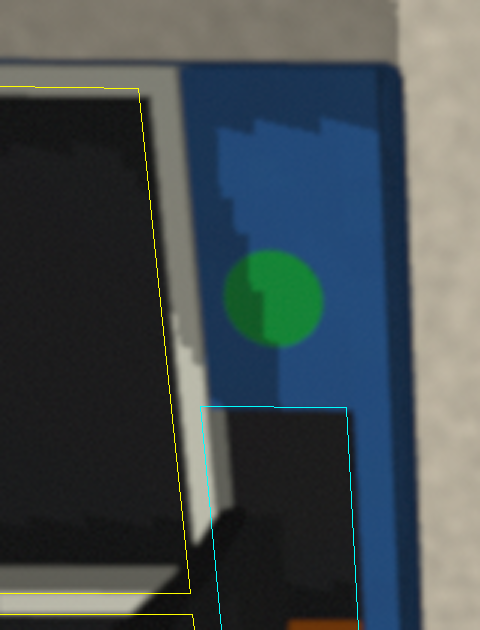

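Run:
```python
from h import *
for i in range(5):
    s=manip.state(); print(s['time_s'],s['tcp_pos'],s['q']); manip.get_image('wrist')
```

```text
3.725 [0.58624995 0.05843324 0.13445325] [ 0.37440224  0.47926994 -0.28138175  0.00126304 -0.80664119  1.22881447]
3.775 [0.58655493 0.05840026 0.13505485] [ 3.74120043e-01  4.78446165e-01 -2.80905196e-01  1.15868866e-03
 -8.06404943e-01  1.22883087e+00]
3.825 [0.58649005 0.05827944 0.13514071] [ 3.73873253e-01  4.78139079e-01 -2.81080325e-01  8.58768184e-04
 -8.06183464e-01  1.22881481e+00]
3.875 [0.58624772 0.05811069 0.13491794] [ 3.73666318e-01  4.78213191e-01 -2.81561514e-01  5.73381782e-04
 -8.06044756e-01  1.22884430e+00]
3.925 [0.58599069 0.05793991 0.13459628] [ 3.73509130e-01  4.78437478e-01 -2.82143396e-01  4.33486723e-04
 -8.05826976e-01  1.22887138e+00]
```

{"api": "carry_out", "payload": {
  "moves": [
    {"gripper": 1,"x": 0,"y": 0,"z": 0,"twist": 0},
    {"gripper": 1,"x": 0,"y": 0,"z": 0,"twist": 0},
    {"gripper": 1,"x": 0,"y": 0,"z": 0,"twist": 0},
    {"gripper": 1,"x": 0,"y": 0,"z": 0,"twist": 0}
  ]
}}

```text
time_s: 4.47
tcp_pos: [0.5849, 0.0573, 0.1322]
eef_rot: [1.0, 0.016, -0.0, 0.0]
ft_force: [-0.8, -1.0, -0.6]
grip_width: 1.0
```

```bash
python3 wr.py e3; python3 ov.py e4 130 120 290 330 3
```

```text
cam [0.66684964 0.0596431  0.22220617] tcp [0.58491967 0.05729491 0.13216748] t 4.475 F [-0.76536339 -1.00316579 -0.64363485] g 1.000144311570844
toolx deg 1.7800475516705312
[0.58491271 0.05733726 0.1321457 ]
```

View pics/e4.png

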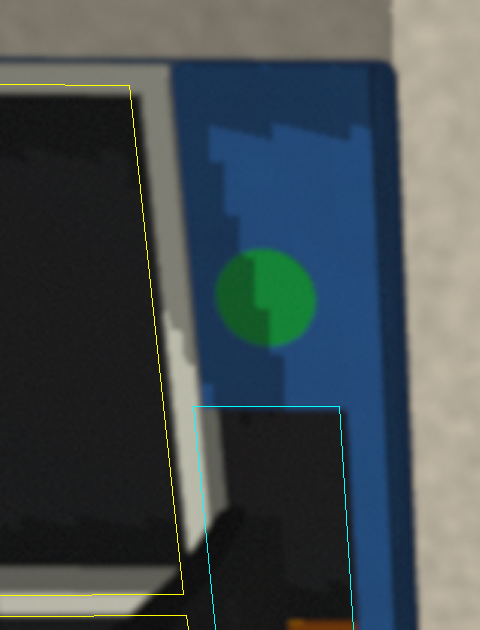

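{"api": "carry_out", "payload": {
  "moves": [
    {"gripper": 1,"x": -0.3,"y": -0.3,"z": 0,"twist": 0},
    {"gripper": 1,"x": 0,"y": 0,"z": -1,"twist": 0},
    {"gripper": 1,"x": 0,"y": 0,"z": -1,"twist": 0},
    {"gripper": 1,"x": 0,"y": 0,"z": -0.4,"twist": 0},
    {"gripper": 1,"x": 0,"y": 0,"z": 0,"twist": 0},
    {"gripper": 1,"x": 0,"y": 0,"z": 0,"twist": 0}
  ]
}}

```text
time_s: 5.32
tcp_pos: [0.5822, 0.0545, 0.1084]
eef_rot: [1.0, 0.016, 0.0, -0.0]
ft_force: [-1.1, -0.2, 0.4]
grip_width: 0.999
```

```bash
python3 wr.py e5;python3 - <<'E'
from h import *
save('e6',manip.get_image('scene'),(300,150,450,260),5)
E
```

```text
cam [0.66403346 0.05677704 0.19846887] tcp [0.58215032 0.05446474 0.10838275] t 5.325 F [-1.14883509 -0.17201976  0.43811165] g 0.9988301794524415
toolx deg 1.7935671001991373
```

View pics/e5.png

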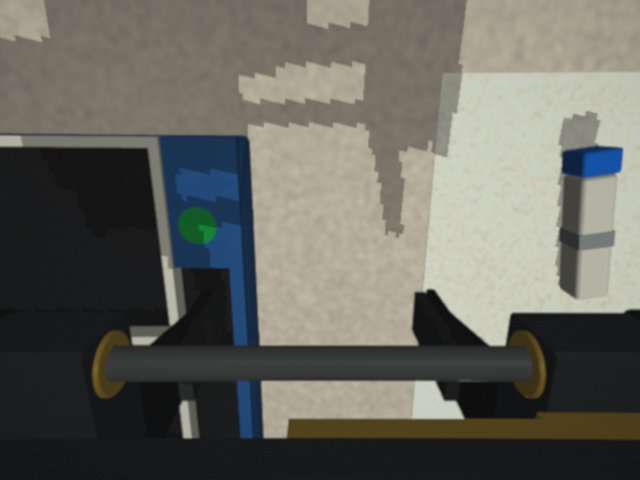

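View pics/e6.png

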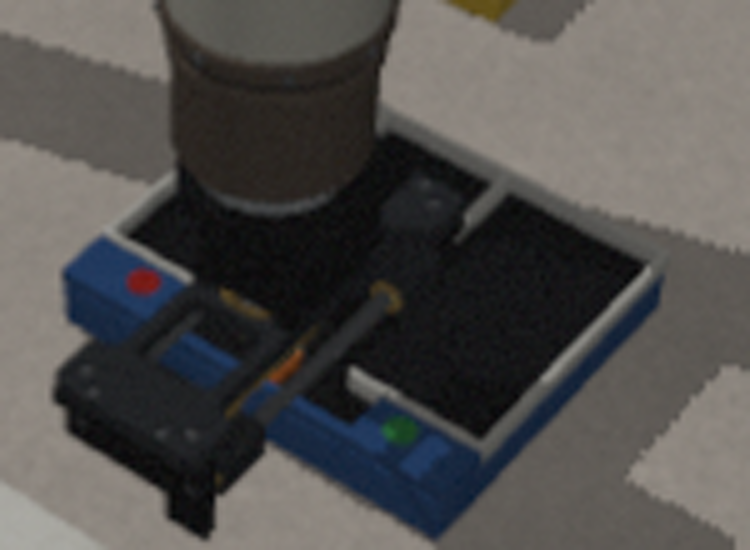

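{"api": "carry_out", "payload": {
  "moves": [
    {"gripper": 1,"x": -0.5,"y": 0,"z": -0.15,"twist": 0},
    {"gripper": 1,"x": -0.5,"y": 0,"z": 0,"twist": 0},
    {"gripper": 1,"x": -0.5,"y": 0,"z": 0,"twist": 0},
    {"gripper": 1,"x": -0.5,"y": -0.05,"z": 0,"twist": 0},
    {"gripper": 1,"x": 0,"y": 0,"z": 0,"twist": 0}
  ]
}}

```text
time_s: 6.05
tcp_pos: [0.5614, 0.0539, 0.1069]
eef_rot: [1.0, 0.016, -0.0, 0.0]
ft_force: [0.1, -0.9, -0.0]
grip_width: 1.002
```

{"api": "carry_out", "payload": {
  "moves": [
    {"gripper": 1,"x": -0.3,"y": 0,"z": 0,"twist": 0},
    {"gripper": 1,"x": -0.2,"y": 0,"z": 0,"twist": 0},
    {"gripper": 1,"x": 0,"y": 0,"z": 0,"twist": 0}
  ]
}}

```text
time_s: 6.42
tcp_pos: [0.5584, 0.0539, 0.1071]
eef_rot: [1.0, 0.015, 0.002, -0.0]
ft_force: [5.6, -1.3, -2.4]
grip_width: 1.001
```

{"api": "carry_out", "payload": {
  "moves": [
    {"gripper": 1,"x": -0.2,"y": 0,"z": 0,"twist": 0},
    {"gripper": 1,"x": 0,"y": 0,"z": 0,"twist": 0},
    {"gripper": 1,"x": 0,"y": 0,"z": 0,"twist": 0}
  ]
}}

```text
time_s: 6.8
tcp_pos: [0.5579, 0.054, 0.1073]
eef_rot: [1.0, 0.015, 0.004, -0.001]
ft_force: [8.0, -2.7, -5.3]
grip_width: 0.999
```

{"api": "carry_out", "payload": {
  "moves": [
    {"gripper": 1,"x": 0.8,"y": 0,"z": 0,"twist": 0},
    {"gripper": 1,"x": 0,"y": 0,"z": 3,"twist": 0},
    {"gripper": 0,"x": 0,"y": -3,"z": 6,"twist": 0},
    {"gripper": 0,"x": 0,"y": -6,"z": 1.5,"twist": 0},
    {"gripper": 0,"x": 0,"y": -6,"z": 0,"twist": 0},
    {"gripper": 0,"x": 0,"y": 0,"z": 0,"twist": 0},
    {"gripper": 0,"x": 0,"y": 0,"z": 0,"twist": 0}
  ]
}}

```text
time_s: 7.68
tcp_pos: [0.5624, -0.0941, 0.2073]
eef_rot: [1.0, 0.015, -0.001, -0.0]
ft_force: [0.1, 0.4, -0.2]
grip_width: 0.542
```

```bash
python3 wr.py f1; python3 -c "
from h import *
save('f2',manip.get_image('top'),(210,180,470,330),3)"; python3 fitall.py
```

```text
cam [ 0.64444261 -0.09189896  0.29717262] tcp [ 0.56237268 -0.09413125  0.20725251] t 7.675 F [ 0.07954933  0.41268137 -0.2382467 ] g 0.5424361598061982
toolx deg 1.7501763462143798
['top', 'scene', 'scene'] {'vial_short': 1.26, 'vial_long': 0.68} [('short', np.float64(0.16), [471.3, -276.8], 165.6), ('medium', np.float64(0.36), [471.8, -276.9], 164.2)]
['top', 'scene'] {'vial_short': 1.23} [('short', np.float64(0.4), [617.9, -184.1], 179.7), ('medium', np.float64(0.51), [609.6, -183.6], 178.0)]
['top', 'scene'] {'vial_medium': 1.43} [('medium', np.float64(0.21), [486.6, -181.9], 23.6), ('short', np.float64(0.33), [490.5, -179.8], 24.3)]
['top', 'scene'] {'vial_medium': 1.34} [('medium', np.float64(0.17), [617.1, -270.6], 1.1), ('short', np.float64(0.26), [621.0, -270.5], 2.5)]
['top', 'scene'] {'vial_long': 1.35} [('long', np.float64(0.16), [485.6, -89.9], 25.8), ('medium', np.float64(0.23), [488.8, -88.1], 25.9)]
['scene'] {'vial_long': 0.67} [('long', np.float64(0.15), [618.1, -78.8], 8.9), ('medium', np.float64(0.26), [623.0, -78.4], 11.0)]
```

View pics/f1.png

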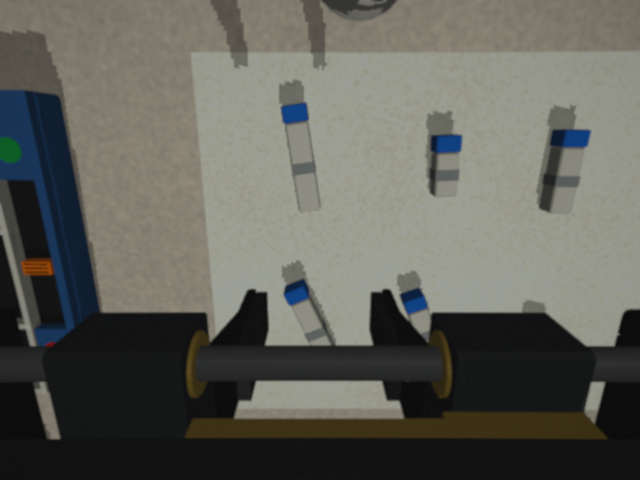

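View pics/f2.png

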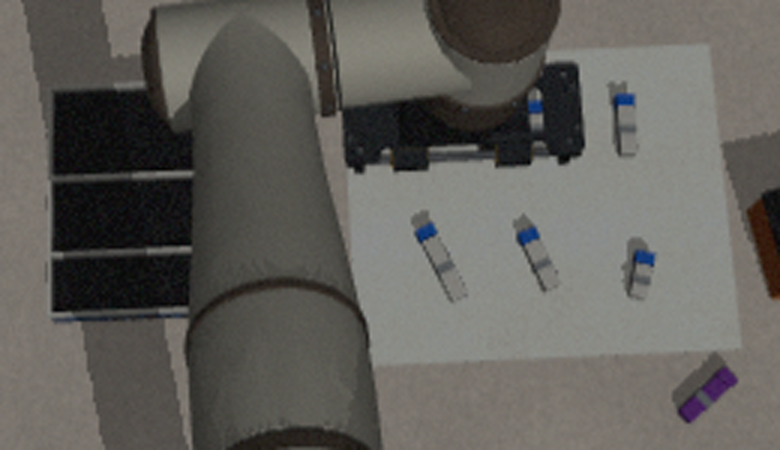

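```bash
cat > wfit.py <<'E'
from h import *
import sys
# wfit.py name x y : fit vial in wrist view nearest the rough position
c=manip.calibration('wrist'); s=manip.state(); im=manip.get_image('wrist')
want=sys.argv[1:]
for nm,L in LEN.items():
    if want and nm[5:] not in want: continue
    for d in manip.outline_of('wrist',nm+'1'):
        m=d['region']
        if m.sum()<60 or purple(im,m): continue
        g=ray(c,np.argwhere(m)[:,::-1],.009)[:,:2].astype(np.float32)*1000
        (cx,cy),(w,h),a=cv2.minAreaRect(g); yaw=np.deg2rad(a if w>h else a+90)
        yaw=(yaw+np.pi/2)%np.pi-np.pi/2
        p,f=fit([(c,m)],(cx/1e3,cy/1e3,yaw),L,.018,0,.018)
        print(nm,round(d['score'],2),m.sum(),'xy',np.round(p[:2]*1000,1),'yaw',round(float(np.rad2deg(p[2])),1),'cost',round(f,3),'minrow/max',np.argwhere(m)[:,0].min(),np.argwhere(m)[:,0].max(),
          'd from tcp cm',np.round((p[:2]-s['tcp_pos'][:2])*100,2))
from scipy.spatial.transform import Rotation as Ro
R=Ro.from_quat(s['eef_rot']).as_matrix(); print('tcp',s['tcp_pos'],'toolx',np.rad2deg(np.arctan2(R[1,0],R[0,0])),'t',s['time_s'])
E
python3 wfit.py
```

```text
vial_short 0.65 1725 xy [ 618.2 -183.7] yaw 2.7 cost 0.159 minrow/max 136 198 d from tcp cm [ 5.52 -9.01]
vial_short 0.63 793 xy [ 494.4 -180.2] yaw 25.2 cost 0.387 minrow/max 289 337 d from tcp cm [-6.86 -8.66]
vial_medium 0.94 774 xy [ 487.7 -183.7] yaw 26.7 cost 0.4 minrow/max 289 337 d from tcp cm [-7.53 -9.  ]
vial_medium 0.69 2883 xy [ 616.2 -270.5] yaw 0.9 cost 0.152 minrow/max 131 214 d from tcp cm [  5.32 -17.68]
vial_long 0.93 1567 xy [485.1 -90.9] yaw 23.4 cost 0.213 minrow/max 281 344 d from tcp cm [-7.79  0.28]
vial_long 0.36 20045 xy [620.2 120.2] yaw -11.9 cost 0.755 minrow/max 91 393 d from tcp cm [ 5.72 21.39]
tcp [ 0.56298787 -0.09365486  0.20762666] toolx 1.829022494099663 t 8.175
```

{"api": "carry_out", "payload": {
  "moves": [
    {"gripper": 0.1,"x": 5.7,"y": 1.5,"z": 0,"twist": 8.1},
    {"gripper": 0.1,"x": 0,"y": 0,"z": -5,"twist": 0},
    {"gripper": 0.1,"x": 0,"y": 0,"z": -4,"twist": 0},
    {"gripper": 0.1,"x": 0,"y": 0,"z": -2,"twist": 0},
    {"gripper": 0.1,"x": 0,"y": 0,"z": 0,"twist": 0},
    {"gripper": 0.1,"x": 0,"y": 0,"z": 0,"twist": 0},
    {"gripper": 0.1,"x": 0,"y": 0,"z": 0,"twist": 0}
  ],
  "newtons": 15
}}

```text
time_s: 9.25
tcp_pos: [0.6207, -0.079, 0.0992]
eef_rot: [0.996, 0.086, 0.001, 0.0]
ft_force: [0.4, -0.4, 1.2]
grip_width: 0.546
```

```bash
python3 wr.py g1;python3 wfit.py long; python3 -c "
from h import *
save('g2',manip.get_image('scene'),(240,200,420,370),4)"
```

```text
cam [ 0.70119891 -0.06518136  0.18951936] tcp [ 0.62073379 -0.07904564  0.09922794] t 9.25 F [ 0.37522482 -0.37392238  1.21649872] g 0.5459189060067554
toolx deg 9.889612057243305
vial_long 0.68 4358 xy [620.2 -80.4] yaw 10.8 cost 0.145 minrow/max 219 345 d from tcp cm [-0.04 -0.13]
tcp [ 0.62056518 -0.07905481  0.09907821] toolx 9.890012516762807 t 9.3
```

View pics/g1.png

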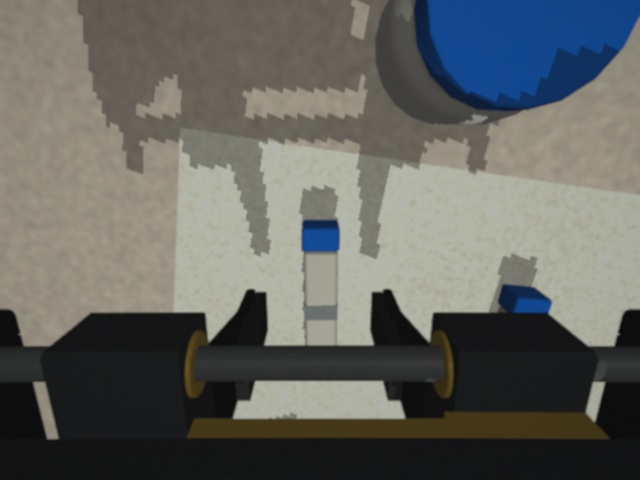

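View pics/g2.png

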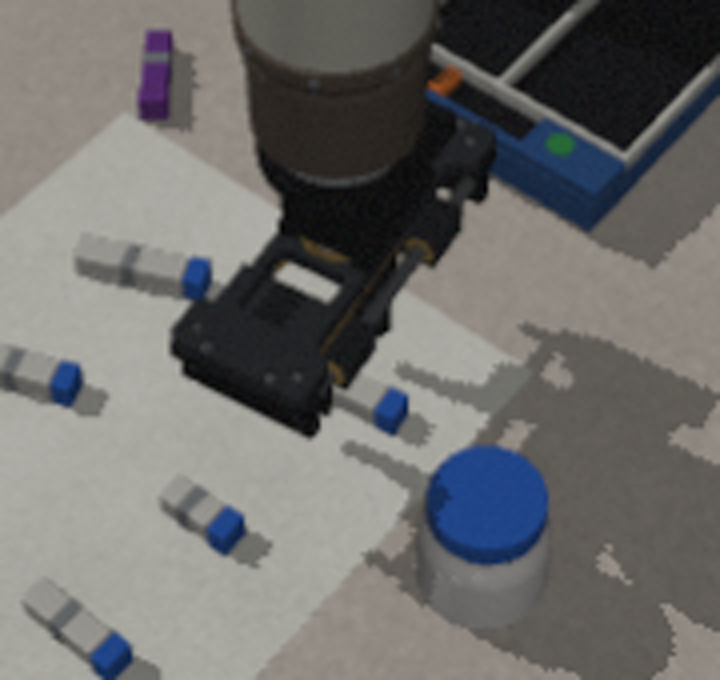

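{"api": "carry_out", "payload": {
  "moves": [
    {"gripper": 0.1,"x": 0,"y": -0.1,"z": -1.5,"twist": 0.5},
    {"gripper": 0.1,"x": 0,"y": 0,"z": -1,"twist": 0},
    {"gripper": 0.1,"x": 0,"y": 0,"z": 0,"twist": 0},
    {"gripper": -1,"x": 0,"y": 0,"z": 0,"twist": 0},
    {"gripper": -1,"x": 0,"y": 0,"z": 0,"twist": 0},
    {"gripper": -1,"x": 0,"y": 0,"z": 0,"twist": 0},
    {"gripper": -1,"x": 0,"y": 0,"z": 0,"twist": 0},
    {"gripper": -1,"x": 0,"y": 0,"z": 0,"twist": 0}
  ],
  "newtons": 15
}}

```text
time_s: 10.45
tcp_pos: [0.62, -0.0801, 0.0728]
eef_rot: [0.996, 0.091, 0.0, 0.0]
ft_force: [0.2, -0.7, 1.2]
grip_width: 0.204
```

```bash
python3 wr.py g3
python3 - <<'E'
from h import *
c=manip.calibration('wrist'); im=manip.get_image('wrist')
save('g4',im,(220,200,420,420),3)
E
```

```text
cam [ 0.7005643  -0.06549529  0.1628921 ] tcp [ 0.61997519 -0.08006932  0.07280949] t 10.45 F [ 0.19611668 -0.65855142  1.22965896] g 0.20436869632127788
toolx deg 10.389639982180139
```

View pics/g4.png

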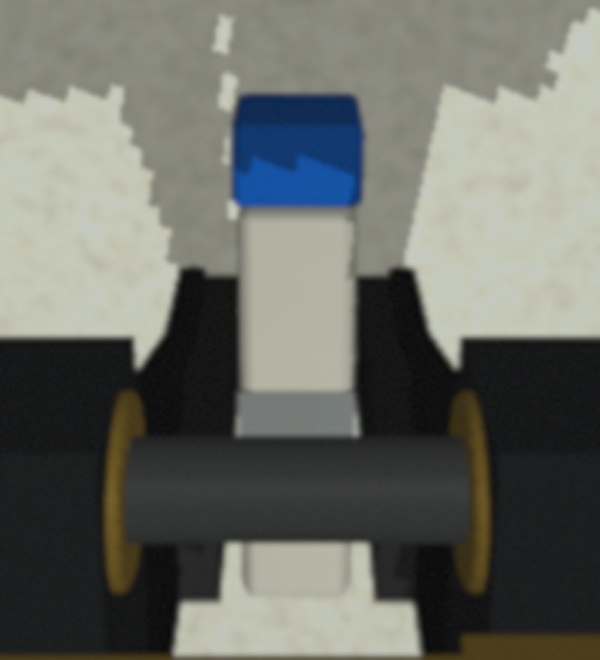

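```bash
cat > inhand.py <<'E'
from h import *
import sys
# args: pixel pairs (front-top-edge, rear-top-edge) in full-res pixel; z of vial top rel. tcp
c=manip.calibration('wrist'); s=manip.state(); t=s['tcp_pos']
from scipy.spatial.transform import Rotation as Ro
R=Ro.from_quat(s['eef_rot']).as_matrix()
a=list(map(float,sys.argv[2:])); zt=float(sys.argv[1])
p=ray(c,np.array(a).reshape(-1,2),t[2]+zt)-t
print(np.round(p@R*1000,1))
E
python3 inhand.py -.0548 319.3 241.5 319 397.5
```

```text
[[ 38.4   0.6  54.8]
 [-34.2   0.5  54.8]]
```

{"api": "carry_out", "payload": {
  "moves": [
    {"gripper": -1,"x": 0,"y": 0,"z": 3,"twist": 0},
    {"gripper": -1,"x": 0,"y": 0,"z": 5,"twist": -2.7},
    {"gripper": -1,"x": -0.3,"y": 5,"z": 0,"twist": -3},
    {"gripper": -1,"x": -0.2,"y": 5,"z": 0,"twist": -3},
    {"gripper": -1,"x": -0.2,"y": 5,"z": 0,"twist": 0},
    {"gripper": -1,"x": -0.2,"y": 5,"z": 0,"twist": 0},
    {"gripper": -1,"x": -0.2,"y": 5,"z": 0,"twist": 0},
    {"gripper": -1,"x": -0.2,"y": 4,"z": 0,"twist": 0}
  ],
  "newtons": 15
}}

```text
time_s: 11.55
tcp_pos: [0.6066, 0.2119, 0.1525]
eef_rot: [1.0, 0.015, -0.0, -0.0]
ft_force: [-0.1, -0.1, -0.8]
grip_width: 0.207
```

{"api": "carry_out", "payload": {
  "moves": [
    {"gripper": -1,"x": 0,"y": 2.4,"z": 0,"twist": 0},
    {"gripper": -1,"x": 0,"y": 0,"z": 0,"twist": 0},
    {"gripper": -1,"x": 0,"y": 0,"z": 0,"twist": 0},
    {"gripper": -1,"x": 0,"y": 0,"z": 0,"twist": 0}
  ],
  "newtons": 15
}}

```text
time_s: 12.05
tcp_pos: [0.6071, 0.2325, 0.1527]
eef_rot: [1.0, 0.014, -0.0, 0.0]
ft_force: [-0.2, -0.0, 0.7]
grip_width: 0.204
```

```bash
python3 wr.py g5; python3 ov.py g6 0 60 640 420 1 .5463 .1797 .029
```

```text
cam [0.68899982 0.23459495 0.24265238] tcp [0.60705655 0.23252982 0.1526605 ] t 12.05 F [-0.15142298 -0.00491504  0.71080611] g 0.20439601282354097
toolx deg 1.5830487579252275
[0.60711379 0.23276722 0.15272403]
```

View pics/g6.png

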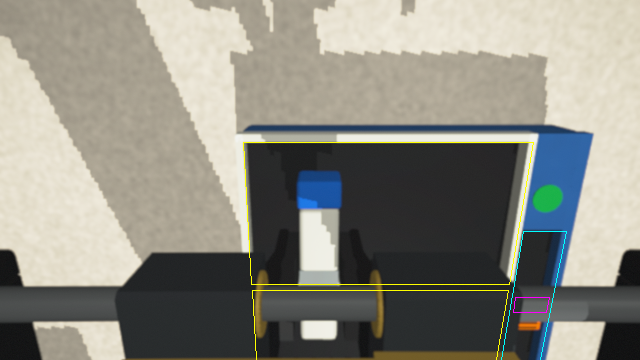

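{"api": "carry_out", "payload": {
  "moves": [
    {"gripper": -1,"x": 0,"y": 0,"z": -2.5,"twist": 0},
    {"gripper": -1,"x": 0,"y": 0,"z": -1.5,"twist": 0},
    {"gripper": -1,"x": 0,"y": 0,"z": -0.5,"twist": 0},
    {"gripper": -1,"x": 0,"y": 0,"z": 0,"twist": 0},
    {"gripper": -1,"x": 0,"y": 0,"z": 0,"twist": 0}
  ],
  "newtons": 15
}}

```text
time_s: 12.78
tcp_pos: [0.6073, 0.2341, 0.1082]
eef_rot: [1.0, 0.015, 0.001, -0.0]
ft_force: [0.8, 0.9, -1.2]
grip_width: 0.203
```

{"api": "carry_out", "payload": {
  "moves": [
    {"gripper": -0.4,"x": 0,"y": 0,"z": 0,"twist": 0},
    {"gripper": -0.4,"x": 0,"y": 0,"z": 0,"twist": 0},
    {"gripper": -0.4,"x": 0,"y": 0,"z": 0,"twist": 0},
    {"gripper": -0.4,"x": 0,"y": 0,"z": 3,"twist": 0},
    {"gripper": 0.1,"x": 0,"y": 0,"z": 5,"twist": 0},
    {"gripper": 0.1,"x": 0,"y": 0,"z": 0,"twist": 0},
    {"gripper": 0.1,"x": 0,"y": 0,"z": 0,"twist": 0}
  ]
}}

```text
time_s: 13.65
tcp_pos: [0.6065, 0.2338, 0.1875]
eef_rot: [1.0, 0.015, -0.0, -0.0]
ft_force: [-0.0, -0.4, -0.9]
grip_width: 0.518
```

```bash
python3 wr.py g7;  python3 fitall.py
```

```text
cam [0.68849305 0.23591181 0.27753906] tcp [0.60652484 0.23379394 0.1875239 ] t 13.65 F [-0.04377934 -0.44971775 -0.90118903] g 0.5183201291866193
toolx deg 1.6676235834221755
['scene'] {'vial_short': 0.7} [('short', np.float64(0.17), [470.1, -276.8], 160.4), ('medium', np.float64(0.34), [464.5, -274.8], 160.3)]
['scene'] {'vial_short': 0.5} [('short', np.float64(0.08), [616.2, -184.0], 3.8), ('medium', np.float64(0.3), [608.9, -184.6], 4.9)]
['scene', 'top'] {'vial_medium': 1.27} [('medium', np.float64(0.16), [616.0, -271.0], 1.0), ('short', np.float64(0.26), [622.0, -271.0], 0.9)]
['scene', 'top'] {'vial_medium': 0.56, 'vial_long': 0.69} [('medium', np.float64(0.19), [485.8, -182.2], 22.5), ('short', np.float64(0.26), [484.2, -183.2], 22.0)]
['scene', 'top'] {'vial_long': 1.45} [('long', np.float64(0.57), [588.9, 266.7], 2.6), ('medium', np.float64(0.65), [592.3, 266.0], 3.8)]
['scene', 'top'] {'vial_long': 1.24} [('long', np.float64(0.23), [485.4, -89.6], 24.8), ('medium', np.float64(0.26), [487.7, -88.5], 24.0)]
```

View pics/g7.png

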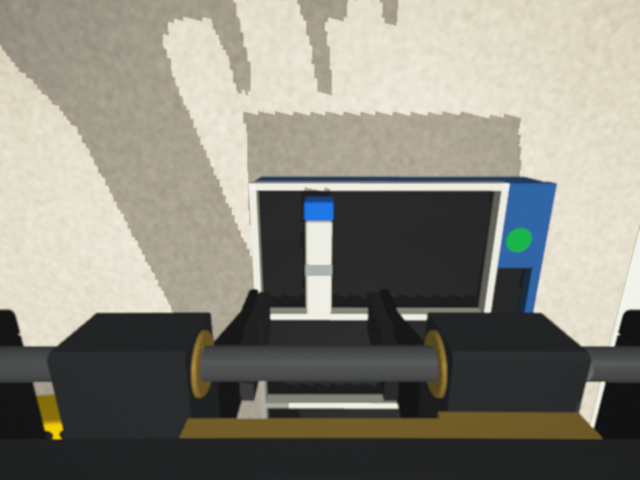

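```bash
python3 ov.py g8 230 170 430 340 4 .5463 .1797 .029; python3 wfit.py long | head -3
python3 - <<'E'
from h import *
c=manip.calibration('wrist')
E
```

```text
[0.60689991 0.23388538 0.18732849]
vial_long 0.85 3183 xy [601.5 233.6] yaw 1.3 cost 0.143 minrow/max 196 314 d from tcp cm [-0.54 -0.03]
tcp [0.60689991 0.23388538 0.18732849] toolx 1.6851588922292935 t 14.15
```

View pics/g8.png

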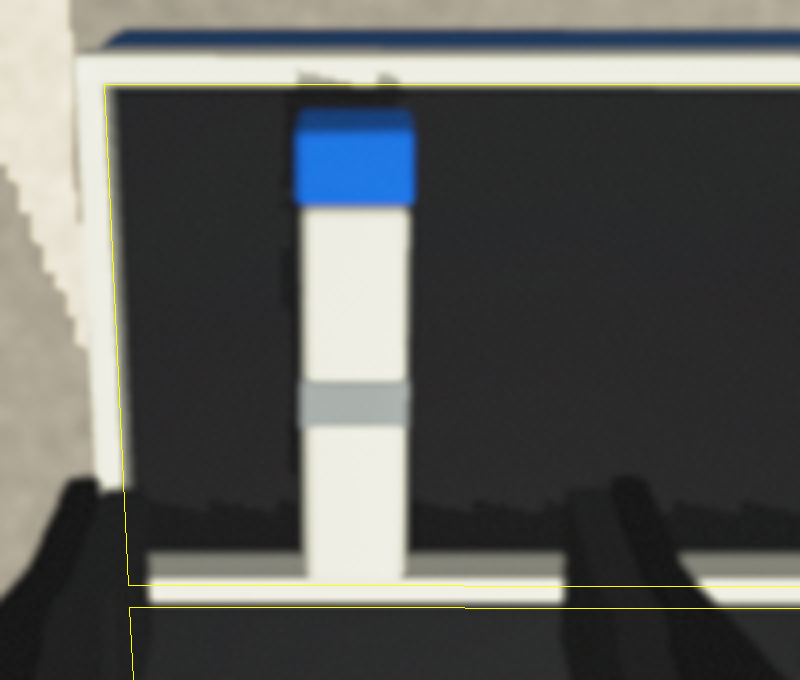

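```bash
cat > sfit.py <<'E'
from h import *
# vials standing on shaker floor seen by wrist, in shaker frame
sh=np.array([.5463,.1797,.029]); c=manip.calibration('wrist'); im=manip.get_image('wrist')
for nm,L in LEN.items():
    for d in manip.outline_of('wrist',nm+'1'):
        m=d['region']
        if m.sum()<60 or m.sum()>9000 or purple(im,m): continue
        g=ray(c,np.argwhere(m)[:,::-1],.043)[:,:2].mean(0)
        if g[1]<.08: continue
        p,f=fit([(c,m)],(g[0],g[1],.03),L,.018,.034,.052)
        q=p[:2]-sh[:2]; cs,sn=np.cos(sh[2]),np.sin(sh[2])
        print(nm,round(d['score'],2),'shaker mm',np.round([1e3*(cs*q[0]+sn*q[1]),1e3*(-sn*q[0]+cs*q[1])],1),'yaw',np.round(np.rad2deg(p[2]),1),'cost',round(f,3),np.argwhere(m)[:,0].min(),np.argwhere(m)[:,0].max())
E
python3 sfit.py
```

```text
vial_long 0.91 shaker mm [62.2 52.4] yaw 1.5 cost 0.119 198 315
```

{"api": "carry_out", "payload": {
  "moves": [
    {"gripper": 0.1,"x": -2,"y": -5.4,"z": 0,"twist": 4},
    {"gripper": 0.1,"x": -2,"y": -5.4,"z": 0,"twist": 4},
    {"gripper": 0.1,"x": -2,"y": -5.4,"z": 0,"twist": 4},
    {"gripper": 0.1,"x": -2,"y": -5.4,"z": 0,"twist": 4},
    {"gripper": 0.1,"x": -2,"y": -5.4,"z": 0,"twist": 4},
    {"gripper": 0.1,"x": -2.1,"y": -5.4,"z": 0,"twist": 3.2},
    {"gripper": 0.1,"x": 0,"y": 0,"z": -5,"twist": 0},
    {"gripper": 0.1,"x": 0,"y": 0,"z": -3.5,"twist": 0}
  ]
}}

```text
time_s: 15.45
tcp_pos: [0.4854, -0.0911, 0.1019]
eef_rot: [0.977, 0.214, 0.0, -0.0]
ft_force: [1.0, -0.6, -0.1]
grip_width: 0.549
```

{"api": "carry_out", "payload": {
  "moves": [
    {"gripper": 0.1,"x": 0,"y": 0,"z": 0,"twist": 0},
    {"gripper": 0.1,"x": 0,"y": 0,"z": 0,"twist": 0},
    {"gripper": 0.1,"x": 0,"y": 0,"z": 0,"twist": 0},
    {"gripper": 0.1,"x": 0,"y": 0,"z": 0,"twist": 0}
  ]
}}

```text
time_s: 15.95
tcp_pos: [0.4866, -0.0898, 0.1038]
eef_rot: [0.976, 0.216, 0.001, 0.0]
ft_force: [0.2, -0.5, -0.3]
grip_width: 0.551
```

```bash
python3 wr.py h1;  python3 wfit.py
```

```text
cam [ 0.56065924 -0.0554709   0.19408342] tcp [ 0.48658944 -0.08984821  0.10383273] t 15.95 F [ 0.16180941 -0.54941065 -0.32170543] g 0.551174715247817
toolx deg 24.909783314608468
vial_short 0.71 4043 xy [ 618.6 -185.1] yaw 5.3 cost 0.076 minrow/max 75 181 d from tcp cm [13.22 -9.53]
vial_medium 0.64 505 xy [ 530.9 -181.3] yaw -64.8 cost 0.578 minrow/max 299 311 d from tcp cm [ 4.44 -9.14]
vial_long 0.97 4232 xy [484.7 -90.6] yaw 24.4 cost 0.139 minrow/max 219 344 d from tcp cm [-0.17 -0.08]
tcp [ 0.48643472 -0.0898632   0.1035985 ] toolx 24.90789490773063 t 16.0
```

View pics/h1.png

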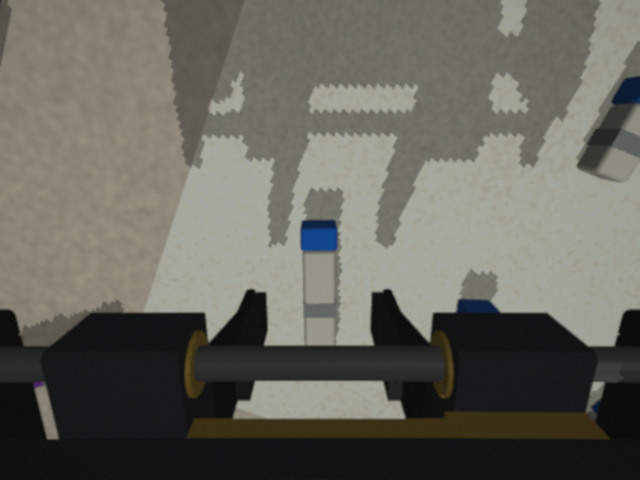

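{"api": "carry_out", "payload": {
  "moves": [
    {"gripper": 0.1,"x": -0.1,"y": -0.1,"z": -2,"twist": -0.3},
    {"gripper": 0.1,"x": 0,"y": 0,"z": -1,"twist": 0},
    {"gripper": 0.1,"x": 0,"y": 0,"z": 0,"twist": 0},
    {"gripper": -1,"x": 0,"y": 0,"z": 0,"twist": 0},
    {"gripper": -1,"x": 0,"y": 0,"z": 0,"twist": 0},
    {"gripper": -1,"x": 0,"y": 0,"z": 0,"twist": 0},
    {"gripper": -1,"x": 0,"y": 0,"z": 0,"twist": 0},
    {"gripper": -1,"x": 0,"y": 0,"z": 0,"twist": 0}
  ],
  "newtons": 15
}}

```text
time_s: 17.2
tcp_pos: [0.4851, -0.0911, 0.0729]
eef_rot: [0.977, 0.213, 0.0, 0.0]
ft_force: [-0.7, -0.4, 2.1]
grip_width: 0.203
```

{"api": "carry_out", "payload": {
  "moves": [
    {"gripper": -1,"x": 0,"y": 0,"z": 3,"twist": 0},
    {"gripper": -1,"x": 0,"y": 0,"z": 5,"twist": -2.9},
    {"gripper": -1,"x": 2.5,"y": 5,"z": 0,"twist": -4},
    {"gripper": -1,"x": 2.5,"y": 5,"z": 0,"twist": -4},
    {"gripper": -1,"x": 2.5,"y": 5,"z": 0,"twist": -4},
    {"gripper": -1,"x": 2.5,"y": 5,"z": 0,"twist": -4},
    {"gripper": -1,"x": 2.5,"y": 5,"z": 0,"twist": -4},
    {"gripper": -1,"x": 0,"y": 0,"z": 0,"twist": 0}
  ],
  "newtons": 15
}}

```text
time_s: 18.2
tcp_pos: [0.6112, 0.1623, 0.152]
eef_rot: [1.0, 0.017, 0.001, -0.0]
ft_force: [0.5, -1.2, 0.3]
grip_width: 0.205
```

{"api": "carry_out", "payload": {
  "moves": [
    {"gripper": -1,"x": 0,"y": 0,"z": 0,"twist": 0},
    {"gripper": -1,"x": 0,"y": 0,"z": 0,"twist": 0},
    {"gripper": -1,"x": 0,"y": 0,"z": 0,"twist": 0}
  ],
  "newtons": 15
}}

```text
time_s: 18.58
tcp_pos: [0.6096, 0.1578, 0.1529]
eef_rot: [1.0, 0.014, -0.0, 0.0]
ft_force: [-0.4, -0.2, -0.3]
grip_width: 0.206
```

```bash
python3 wr.py h2
```

```text
cam [0.69156864 0.15990395 0.2429531 ] tcp [0.60964922 0.15780382 0.15288697] t 18.575 F [-0.39913621 -0.16631288 -0.31573247] g 0.2063967613438099
toolx deg 1.6169803490761372
```

View pics/h2.png

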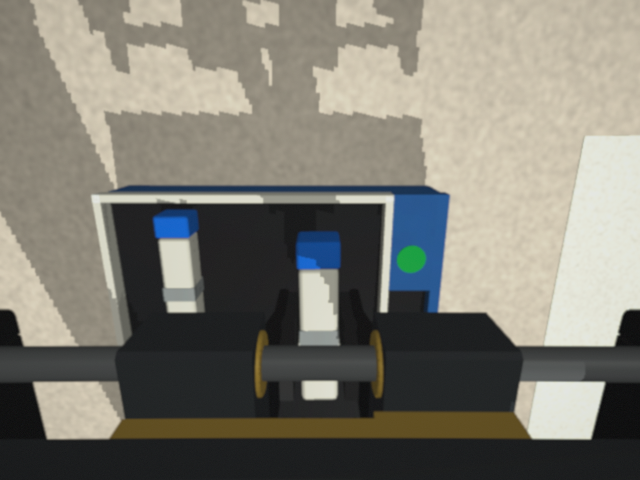

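{"api": "carry_out", "payload": {
  "moves": [
    {"gripper": -1,"x": 0.1,"y": 0.2,"z": -2.5,"twist": 0},
    {"gripper": -1,"x": 0,"y": 0,"z": -1.5,"twist": 0},
    {"gripper": -1,"x": 0,"y": 0,"z": -0.5,"twist": 0},
    {"gripper": -1,"x": 0,"y": 0,"z": 0,"twist": 0},
    {"gripper": -1,"x": 0,"y": 0,"z": 0,"twist": 0}
  ],
  "newtons": 15
}}

```text
time_s: 19.25
tcp_pos: [0.6113, 0.161, 0.1082]
eef_rot: [1.0, 0.015, 0.001, -0.0]
ft_force: [0.4, -0.4, 0.1]
grip_width: 0.204
```

{"api": "carry_out", "payload": {
  "moves": [
    {"gripper": -0.4,"x": 0,"y": 0,"z": 0,"twist": 0},
    {"gripper": -0.4,"x": 0,"y": 0,"z": 0,"twist": 0},
    {"gripper": -0.4,"x": 0,"y": 0,"z": 0,"twist": 0},
    {"gripper": -0.4,"x": 0,"y": 0,"z": 3,"twist": 0},
    {"gripper": 0.1,"x": 0,"y": 0,"z": 5,"twist": 0},
    {"gripper": 0.1,"x": 0,"y": 0,"z": 0,"twist": 0},
    {"gripper": 0.1,"x": 0,"y": 0,"z": 0,"twist": 0}
  ]
}}

```text
time_s: 20.12
tcp_pos: [0.6105, 0.1608, 0.1875]
eef_rot: [1.0, 0.015, -0.0, -0.0]
ft_force: [-0.5, -0.1, -0.0]
grip_width: 0.518
```

```bash
python3 wr.py h3; python3 sfit.py; python3 fitall.py
```

```text
cam [0.69247838 0.16294239 0.27754171] tcp [0.6105114  0.16084921 0.18750233] t 20.125 F [-0.46362331 -0.05935423 -0.02938518] g 0.5180193392294338
toolx deg 1.6680542808462901
vial_long 0.64 shaker mm [63.2 51.6] yaw -0.1 cost 0.171 198 316
vial_long 0.57 shaker mm [ 64.5 -20.5] yaw 1.4 cost 0.136 196 314
['top', 'scene'] {'vial_short': 1.12} [('short', np.float64(0.15), [470.4, -276.4], 164.4), ('medium', np.float64(0.34), [473.4, -277.3], 164.3)]
['top', 'scene'] {'vial_short': 1.17} [('short', np.float64(0.16), [619.0, -183.9], 183.4), ('medium', np.float64(0.36), [622.4, -183.7], 182.3)]
['top', 'scene'] {'vial_medium': 1.04} [('medium', np.float64(0.34), [486.0, -180.9], 14.3), ('short', np.float64(0.36), [488.9, -180.5], 17.4)]
['top', 'scene'] {'vial_long': 1.29} [('short', np.float64(0.55), [600.5, 242.2], 1.5), ('medium', np.float64(0.63), [601.4, 242.4], 2.4)]
['top', 'scene'] {'vial_long': 1.16} [('short', np.float64(0.53), [606.8, 166.8], 2.2), ('medium', np.float64(0.6), [603.9, 167.3], 1.4)]
['scene'] {'vial_medium': 0.78} [('medium', np.float64(0.15), [614.9, -271.4], -1.1), ('short', np.float64(0.24), [619.6, -271.5], 4.0)]
```

View pics/h3.png

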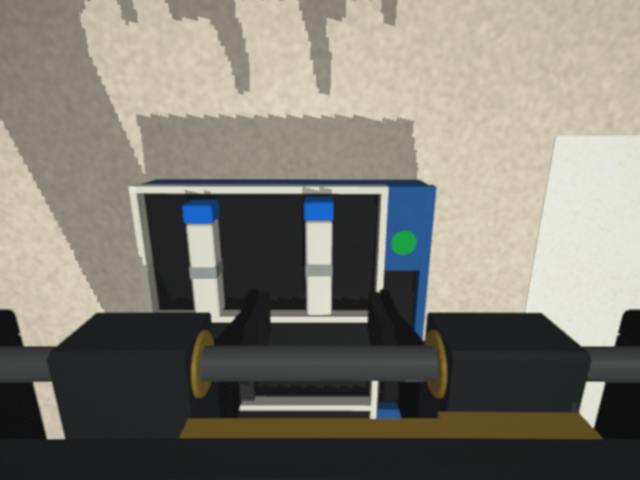

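{"api": "carry_out", "payload": {
  "moves": [
    {"gripper": 0.1,"x": -2,"y": -5.7,"z": 0,"twist": 4},
    {"gripper": 0.1,"x": -2,"y": -5.7,"z": 0,"twist": 4},
    {"gripper": 0.1,"x": -2,"y": -5.7,"z": 0,"twist": 4},
    {"gripper": 0.1,"x": -2,"y": -5.7,"z": 0,"twist": 4},
    {"gripper": 0.1,"x": -2.2,"y": -5.7,"z": 0,"twist": 4},
    {"gripper": 0.1,"x": -2.2,"y": -5.7,"z": 0,"twist": 0.5},
    {"gripper": 0.1,"x": 0,"y": 0,"z": -5,"twist": 0},
    {"gripper": 0.1,"x": 0,"y": 0,"z": -3.5,"twist": 0}
  ]
}}

```text
time_s: 21.78
tcp_pos: [0.4862, -0.1821, 0.1017]
eef_rot: [0.982, 0.191, 0.0, -0.0]
ft_force: [0.8, -0.0, -0.2]
grip_width: 0.549
```

{"api": "carry_out", "payload": {
  "moves": [
    {"gripper": 0.1,"x": 0,"y": 0,"z": 0,"twist": 0},
    {"gripper": 0.1,"x": 0,"y": 0,"z": 0,"twist": 0},
    {"gripper": 0.1,"x": 0,"y": 0,"z": 0,"twist": 0},
    {"gripper": 0.1,"x": 0,"y": 0,"z": 0,"twist": 0}
  ]
}}

```text
time_s: 22.28
tcp_pos: [0.4876, -0.1809, 0.1039]
eef_rot: [0.981, 0.193, 0.001, 0.0]
ft_force: [0.8, 0.0, -0.2]
grip_width: 0.552
```

```bash
python3 wr.py i1;  python3 wfit.py
```

```text
cam [ 0.56324776 -0.15006147  0.19414844] tcp [ 0.487625   -0.18092602  0.10389167] t 22.275 F [ 0.82951245  0.00326306 -0.16588133] g 0.5516818214751479
toolx deg 22.213956457278485
vial_short 0.57 4250 xy [ 618.3 -184.3] yaw 1.9 cost 0.1 minrow/max 0 92 d from tcp cm [13.09 -0.34]
vial_medium 0.89 3665 xy [ 487.  -182.7] yaw 22.4 cost 0.165 minrow/max 233 345 d from tcp cm [-0.05 -0.18]
vial_medium 0.87 6554 xy [ 616.5 -272.5] yaw -0.6 cost 0.109 minrow/max 42 186 d from tcp cm [12.91 -9.16]
tcp [ 0.48744534 -0.18094803  0.10365484] toolx 22.20751404271383 t 22.325
```

View pics/i1.png

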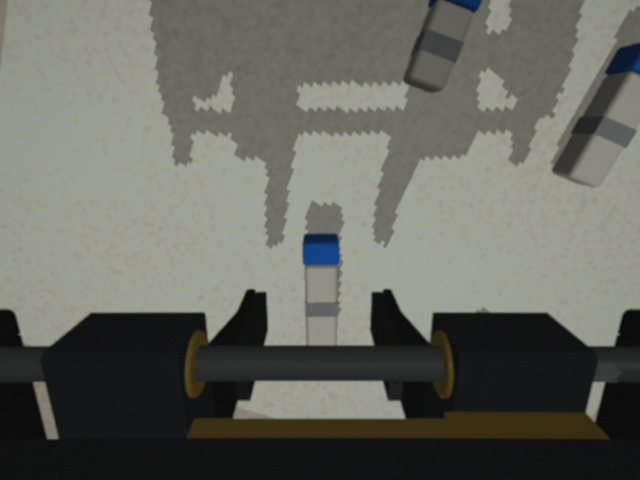

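{"api": "carry_out", "payload": {
  "moves": [
    {"gripper": 0.1,"x": 0,"y": -0.1,"z": -2,"twist": 0},
    {"gripper": 0.1,"x": 0,"y": 0,"z": -1,"twist": 0},
    {"gripper": 0.1,"x": 0,"y": 0,"z": 0,"twist": 0},
    {"gripper": -1,"x": 0,"y": 0,"z": 0,"twist": 0},
    {"gripper": -1,"x": 0,"y": 0,"z": 0,"twist": 0},
    {"gripper": -1,"x": 0,"y": 0,"z": 0,"twist": 0},
    {"gripper": -1,"x": 0,"y": 0,"z": 0,"twist": 0},
    {"gripper": -1,"x": 0,"y": 0,"z": 0,"twist": 0}
  ],
  "newtons": 15
}}

```text
time_s: 23.52
tcp_pos: [0.4871, -0.1821, 0.0729]
eef_rot: [0.981, 0.192, 0.0, 0.0]
ft_force: [-0.0, 0.5, 1.4]
grip_width: 0.207
```

{"api": "carry_out", "payload": {
  "moves": [
    {"gripper": -1,"x": 0,"y": 0,"z": 3,"twist": 0},
    {"gripper": -1,"x": 0,"y": 0,"z": 5,"twist": 0},
    {"gripper": -1,"x": 0.5,"y": 5.2,"z": 0,"twist": -4},
    {"gripper": -1,"x": 0.5,"y": 5.2,"z": 0,"twist": -4},
    {"gripper": -1,"x": 0.5,"y": 5.2,"z": 0,"twist": -4},
    {"gripper": -1,"x": 0.5,"y": 5.2,"z": 0,"twist": -4},
    {"gripper": -1,"x": 0.5,"y": 5.2,"z": 0,"twist": -4},
    {"gripper": -1,"x": 0.5,"y": 5.2,"z": 0,"twist": -0.5}
  ],
  "newtons": 15
}}

```text
time_s: 24.52
tcp_pos: [0.5167, 0.1316, 0.1527]
eef_rot: [1.0, 0.014, -0.0, -0.0]
ft_force: [0.4, -0.4, -0.1]
grip_width: 0.21
```

{"api": "carry_out", "payload": {
  "moves": [
    {"gripper": -1,"x": 0.5,"y": 5.2,"z": 0,"twist": 0},
    {"gripper": -1,"x": 0.7,"y": 4.9,"z": 0,"twist": 0},
    {"gripper": -1,"x": 0,"y": 0,"z": 0,"twist": 0},
    {"gripper": -1,"x": 0,"y": 0,"z": 0,"twist": 0},
    {"gripper": -1,"x": 0,"y": 0,"z": 0,"twist": 0},
    {"gripper": -1,"x": 0,"y": 0,"z": 0,"twist": 0}
  ],
  "newtons": 15
}}

```text
time_s: 25.28
tcp_pos: [0.5289, 0.2298, 0.1528]
eef_rot: [1.0, 0.014, -0.0, 0.0]
ft_force: [0.6, -0.3, 0.1]
grip_width: 0.205
```

```bash
python3 wr.py i2
```

```text
cam [0.61084326 0.23188196 0.24282207] tcp [0.52891353 0.22983023 0.15278559] t 25.275 F [ 0.62617973 -0.25616429  0.08331383] g 0.2053572896156609
toolx deg 1.6044150405754103
```

View pics/i2.png

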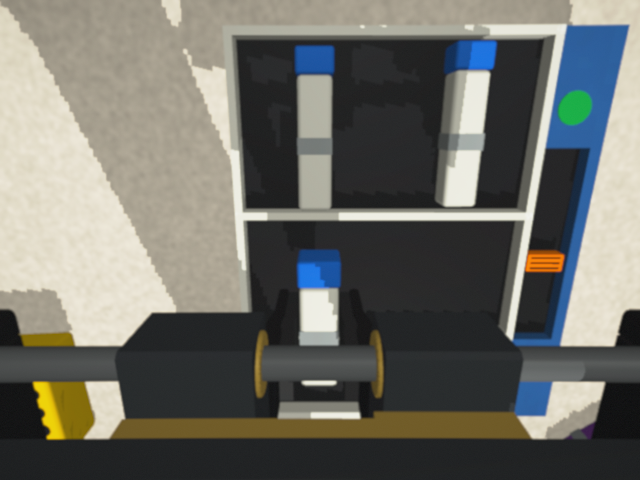

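{"api": "carry_out", "payload": {
  "moves": [
    {"gripper": -1,"x": 0,"y": 0.1,"z": -2.5,"twist": 0},
    {"gripper": -1,"x": 0,"y": 0,"z": -1.5,"twist": 0},
    {"gripper": -1,"x": 0,"y": 0,"z": -0.5,"twist": 0},
    {"gripper": -1,"x": 0,"y": 0,"z": 0,"twist": 0},
    {"gripper": -1,"x": 0,"y": 0,"z": 0,"twist": 0}
  ],
  "newtons": 15
}}

```text
time_s: 25.95
tcp_pos: [0.5293, 0.2321, 0.1081]
eef_rot: [1.0, 0.015, 0.0, -0.0]
ft_force: [-0.2, -0.5, -0.3]
grip_width: 0.209
```

{"api": "carry_out", "payload": {
  "moves": [
    {"gripper": -0.4,"x": 0,"y": 0,"z": 0,"twist": 0},
    {"gripper": -0.4,"x": 0,"y": 0,"z": 0,"twist": 0},
    {"gripper": -0.4,"x": 0,"y": 0,"z": 0,"twist": 0},
    {"gripper": -0.4,"x": 0,"y": 0,"z": 3,"twist": 0},
    {"gripper": 0.1,"x": 0,"y": 0,"z": 5,"twist": 0},
    {"gripper": 0.1,"x": 0,"y": 0,"z": 0,"twist": 0},
    {"gripper": 0.1,"x": 0,"y": 0,"z": 0,"twist": 0}
  ]
}}

```text
time_s: 26.82
tcp_pos: [0.5285, 0.2317, 0.1875]
eef_rot: [1.0, 0.015, -0.0, -0.0]
ft_force: [-0.0, 0.2, -0.6]
grip_width: 0.522
```

```bash
python3 wr.py i3; python3 sfit.py; python3 fitall.py
```

```text
cam [0.61050026 0.23386112 0.27755688] tcp [0.52853687 0.23172427 0.18750621] t 26.825 F [-0.02544685  0.1550505  -0.64975498] g 0.5223412987472962
toolx deg 1.6665473735259693
vial_medium 0.68 shaker mm [  8.7 -75.9] yaw 2.4 cost 0.602 233 251
vial_medium 0.58 shaker mm [-16.2  53. ] yaw 0.6 cost 0.156 210 303
vial_long 0.74 shaker mm [ 64.  -19.7] yaw 1.5 cost 0.12 51 194
['top', 'top', 'scene'] {'vial_short': 0.42, 'vial_medium': 1.18} [('medium', np.float64(0.66), [509.3, 251.9], -33.4), ('short', np.float64(0.66), [527.1, 239.6], 13.1)]
['top', 'scene'] {'vial_short': 0.94} [('short', np.float64(0.18), [619.8, -183.2], 4.1), ('medium', np.float64(0.37), [619.7, -183.1], 3.5)]
['top', 'scene'] {'vial_medium': 1.34} [('medium', np.float64(0.19), [617.2, -270.5], 0.8), ('short', np.float64(0.26), [619.8, -270.9], -0.2)]
['scene'] {'vial_short': 0.5} [('short', np.float64(0.12), [471.1, -277.1], 164.4), ('medium', np.float64(0.31), [466.7, -275.8], 164.3)]
['scene'] {'vial_long': 0.69} [('long', np.float64(0.1), [593.8, 190.5], 1.6), ('medium', np.float64(0.24), [600.6, 190.9], 3.0)]
['scene'] {'vial_long': 0.65} [('long', np.float64(0.2), [588.7, 267.2], 0.6), ('medium', np.float64(0.29), [594.3, 266.3], 4.6)]
```

View pics/i3.png

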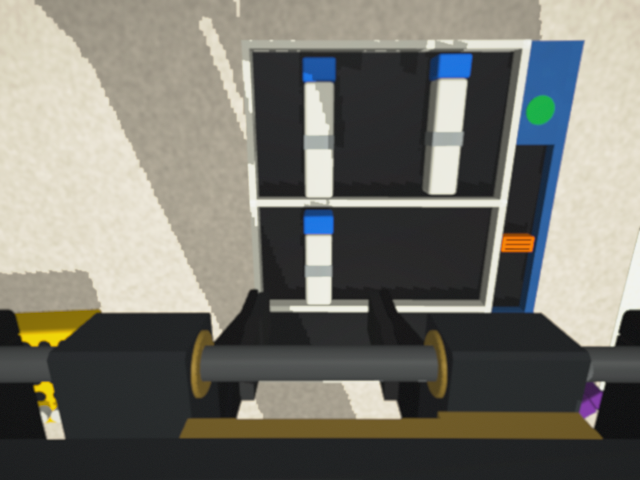

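{"api": "carry_out", "payload": {
  "moves": [
    {"gripper": 0.1,"x": 1,"y": -5.6,"z": 0,"twist": -1},
    {"gripper": 0.1,"x": 1,"y": -5.6,"z": 0,"twist": 0},
    {"gripper": 0.1,"x": 1,"y": -5.6,"z": 0,"twist": 0},
    {"gripper": 0.1,"x": 1,"y": -5.6,"z": 0,"twist": 0},
    {"gripper": 0.1,"x": 1,"y": -5.6,"z": 0,"twist": 0},
    {"gripper": 0.1,"x": 1,"y": -5.6,"z": 0,"twist": 0},
    {"gripper": 0.1,"x": 1,"y": -5.6,"z": 0,"twist": 0},
    {"gripper": 0.1,"x": 1,"y": -5.6,"z": 0,"twist": 0}
  ]
}}

```text
time_s: 28.48
tcp_pos: [0.6092, -0.218, 0.1878]
eef_rot: [1.0, 0.006, 0.0, 0.0]
ft_force: [0.8, 0.1, -0.6]
grip_width: 0.548
```

{"api": "carry_out", "payload": {
  "moves": [
    {"gripper": 0.1,"x": 0.8,"y": -5.5,"z": 0,"twist": 0},
    {"gripper": 0.1,"x": 0,"y": 0,"z": -5,"twist": 0},
    {"gripper": 0.1,"x": 0,"y": 0,"z": -3.5,"twist": 0},
    {"gripper": 0.1,"x": 0,"y": 0,"z": 0,"twist": 0},
    {"gripper": 0.1,"x": 0,"y": 0,"z": 0,"twist": 0},
    {"gripper": 0.1,"x": 0,"y": 0,"z": 0,"twist": 0},
    {"gripper": 0.1,"x": 0,"y": 0,"z": 0,"twist": 0}
  ]
}}

```text
time_s: 29.35
tcp_pos: [0.6177, -0.271, 0.1044]
eef_rot: [1.0, 0.006, 0.001, 0.0]
ft_force: [0.8, -0.3, 0.6]
grip_width: 0.552
```

```bash
python3 wr.py j1;  python3 wfit.py
```

```text
cam [ 0.69934712 -0.27017217  0.19467407] tcp [ 0.61766524 -0.27101721  0.10440729] t 29.35 F [ 0.84747526 -0.28992582  0.59202688] g 0.5516865592882653
toolx deg 0.709140108304382
vial_short 0.57 3226 xy [ 630.8 -186.2] yaw 3.0 cost 0.237 minrow/max 241 312 d from tcp cm [1.33 8.48]
vial_medium 0.96 3644 xy [ 615.8 -272.7] yaw 1.7 cost 0.161 minrow/max 233 344 d from tcp cm [-0.17 -0.17]
vial_medium 0.42 3308 xy [ 744.6 -140.3] yaw -23.7 cost 0.114 minrow/max 0 90 d from tcp cm [12.72 13.07]
vial_medium 0.39 3241 xy [ 638.9 -185.9] yaw 2.3 cost 0.228 minrow/max 241 311 d from tcp cm [2.15 8.5 ]
tcp [ 0.61747135 -0.27098305  0.10404289] toolx 0.7052176050650003 t 29.4
```

View pics/j1.png

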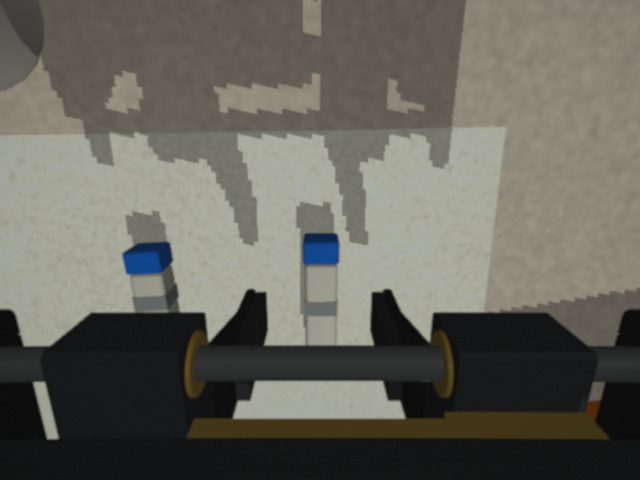

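{"api": "carry_out", "payload": {
  "moves": [
    {"gripper": 0.1,"x": -0.1,"y": -0.1,"z": -2,"twist": 0.3},
    {"gripper": 0.1,"x": 0,"y": 0,"z": -1.1,"twist": 0},
    {"gripper": 0.1,"x": 0,"y": 0,"z": 0,"twist": 0},
    {"gripper": -1,"x": 0,"y": 0,"z": 0,"twist": 0},
    {"gripper": -1,"x": 0,"y": 0,"z": 0,"twist": 0},
    {"gripper": -1,"x": 0,"y": 0,"z": 0,"twist": 0},
    {"gripper": -1,"x": 0,"y": 0,"z": 0,"twist": 0},
    {"gripper": -1,"x": 0,"y": 0,"z": 0,"twist": 0}
  ],
  "newtons": 15
}}

```text
time_s: 30.6
tcp_pos: [0.616, -0.2721, 0.0718]
eef_rot: [1.0, 0.009, 0.0, 0.0]
ft_force: [-0.0, 0.1, 1.1]
grip_width: 0.207
```

{"api": "carry_out", "payload": {
  "moves": [
    {"gripper": -1,"x": 0,"y": 0,"z": 3,"twist": 0},
    {"gripper": -1,"x": 0,"y": 0,"z": 5,"twist": 0},
    {"gripper": -1,"x": -1,"y": 5.3,"z": 0,"twist": 0.6},
    {"gripper": -1,"x": -1,"y": 5.3,"z": 0,"twist": 0},
    {"gripper": -1,"x": -1,"y": 5.3,"z": 0,"twist": 0},
    {"gripper": -1,"x": -1,"y": 5.3,"z": 0,"twist": 0},
    {"gripper": -1,"x": -1,"y": 5.3,"z": 0,"twist": 0},
    {"gripper": -1,"x": -1,"y": 5.3,"z": 0,"twist": 0}
  ],
  "newtons": 15
}}

```text
time_s: 31.6
tcp_pos: [0.5555, 0.0476, 0.1519]
eef_rot: [1.0, 0.014, 0.0, -0.0]
ft_force: [1.2, 0.8, -0.1]
grip_width: 0.205
```

{"api": "carry_out", "payload": {
  "moves": [
    {"gripper": -1,"x": -1.3,"y": 5.6,"z": 0,"twist": 0},
    {"gripper": -1,"x": -1.3,"y": 5.6,"z": 0,"twist": 0},
    {"gripper": -1,"x": 0,"y": 0,"z": 0,"twist": 0},
    {"gripper": -1,"x": 0,"y": 0,"z": 0,"twist": 0},
    {"gripper": -1,"x": 0,"y": 0,"z": 0,"twist": 0},
    {"gripper": -1,"x": 0,"y": 0,"z": 0,"twist": 0}
  ],
  "newtons": 15
}}

```text
time_s: 32.35
tcp_pos: [0.5302, 0.1567, 0.1516]
eef_rot: [1.0, 0.013, -0.0, 0.0]
ft_force: [-0.4, 0.1, 0.0]
grip_width: 0.201
```

```bash
python3 wr.py j2
```

```text
cam [0.61211123 0.15858295 0.24164422] tcp [0.53017398 0.15671484 0.15160493] t 32.35 F [-0.41802836  0.06511095  0.03051799] g 0.200985871574959
toolx deg 1.4664185887592691
```

View pics/j2.png

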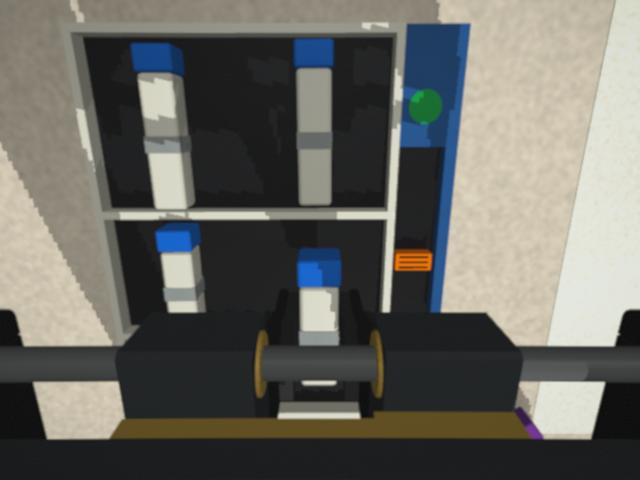

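{"api": "carry_out", "payload": {
  "moves": [
    {"gripper": -1,"x": 0,"y": 0.1,"z": -2.5,"twist": 0.2},
    {"gripper": -1,"x": 0,"y": 0,"z": -1.5,"twist": 0},
    {"gripper": -1,"x": 0,"y": 0,"z": -0.5,"twist": 0},
    {"gripper": -1,"x": 0,"y": 0,"z": 0,"twist": 0},
    {"gripper": -1,"x": 0,"y": 0,"z": 0,"twist": 0}
  ],
  "newtons": 15
}}

```text
time_s: 33.02
tcp_pos: [0.5303, 0.1591, 0.1071]
eef_rot: [1.0, 0.016, 0.001, -0.0]
ft_force: [-0.6, 0.1, 0.1]
grip_width: 0.201
```

{"api": "carry_out", "payload": {
  "moves": [
    {"gripper": -0.4,"x": 0,"y": 0,"z": 0,"twist": 0},
    {"gripper": -0.4,"x": 0,"y": 0,"z": 0,"twist": 0},
    {"gripper": -0.4,"x": 0,"y": 0,"z": 0,"twist": 0},
    {"gripper": -0.4,"x": 0,"y": 0,"z": 3,"twist": 0},
    {"gripper": 0.1,"x": 0,"y": 0,"z": 5,"twist": 0},
    {"gripper": 0.1,"x": 0,"y": 0,"z": 0,"twist": 0},
    {"gripper": 0.1,"x": 0,"y": 0,"z": 0,"twist": 0}
  ]
}}

```text
time_s: 33.9
tcp_pos: [0.5296, 0.1588, 0.1866]
eef_rot: [1.0, 0.015, -0.0, -0.0]
ft_force: [0.1, -1.1, -0.2]
grip_width: 0.515
```

```bash
python3 wr.py j3; python3 sfit.py; python3 fitall.py
```

```text
cam [0.61147264 0.16104417 0.27658124] tcp [0.52955437 0.15879301 0.18656347] t 33.9 F [ 0.05546794 -1.09376202 -0.20890649] g 0.5148491127322983
toolx deg 1.7669098447565317
vial_short 0.37 shaker mm [ 79.2 -20.7] yaw 1.2 cost 0.39 49 191
vial_short 0.34 shaker mm [77.  50.8] yaw 2.6 cost 0.41 53 194
vial_medium 0.95 shaker mm [-15.6 -20.9] yaw 2.7 cost 0.122 208 304
vial_medium 0.73 shaker mm [-15.8  51.9] yaw -1.3 cost 0.175 208 302
vial_medium 0.53 shaker mm [ -4.  -73.2] yaw 13.9 cost 0.512 232 249
vial_long 0.72 shaker mm [ 63.6 -20.6] yaw 1.3 cost 0.106 50 191
vial_long 0.68 shaker mm [62.  50.8] yaw 2.9 cost 0.143 52 194
vial_long 0.21 shaker mm [-5.  51.4] yaw 0.6 cost 0.222 208 302
['top', 'scene'] {'vial_short': 1.22} [('short', np.float64(0.19), [472.2, -276.3], 162.7), ('medium', np.float64(0.38), [472.6, -276.4], 162.4)]
['top', 'scene'] {'vial_short': 1.06} [('short', np.float64(0.14), [619.3, -183.5], 182.7), ('medium', np.float64(0.33), [612.8, -183.6], 182.3)]
['top', 'scene'] {'vial_medium': 1.37} [('medium', np.float64(0.66), [509.4, 174.9], -32.0), ('long', np.float64(0.66), [503.1, 189.4], -4.2)]
['top', 'scene'] {'vial_medium': 1.04} [('medium', np.float64(0.54), [507.5, 264.5], 2.6), ('long', np.float64(0.63), [501.8, 264.7], 1.0)]
['scene', 'scene'] {'vial_medium': 0.22, 'vial_long': 0.52} [('medium', np.float64(0.68), [505.7, 151.9], 127.5), ('short', np.float64(0.69), [511.8, 146.5], 126.5)]
['scene'] {'vial_medium': 0.18} [('long', np.float64(0.54), [412.2, 525.5], 180.2), ('medium', np.float64(0.62), [417.0, 525.4], 179.4)]
['scene'] {'vial_long': 0.81} [('long', np.float64(0.08), [588.8, 266.3], 2.3), ('medium', np.float64(0.24), [596.1, 266.7], 1.9)]
['scene'] {'vial_long': 0.64} [('long', np.float64(0.11), [594.3, 190.0], 1.7), ('medium', np.float64(0.23), [597.7, 190.0], 2.6)]
```

View pics/j3.png

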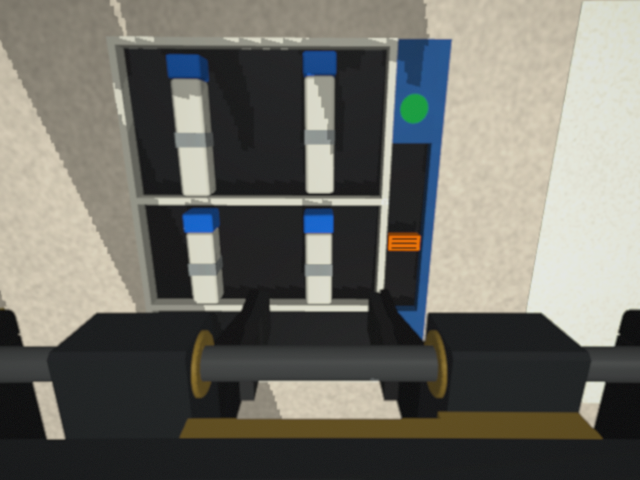

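{"api": "carry_out", "payload": {
  "moves": [
    {"gripper": 0.1,"x": 1.5,"y": -5.7,"z": 0,"twist": 1.3},
    {"gripper": 0.1,"x": 1.5,"y": -5.7,"z": 0,"twist": 0},
    {"gripper": 0.1,"x": 1.5,"y": -5.7,"z": 0,"twist": 0},
    {"gripper": 0.1,"x": 1.5,"y": -5.7,"z": 0,"twist": 0},
    {"gripper": 0.1,"x": 1.5,"y": -5.7,"z": 0,"twist": 0},
    {"gripper": 0.1,"x": 1.4,"y": -5.8,"z": 0,"twist": 0},
    {"gripper": 0.1,"x": 0,"y": 0,"z": -5,"twist": 0},
    {"gripper": 0.1,"x": 0,"y": 0,"z": -3.4,"twist": 0}
  ]
}}

```text
time_s: 35.55
tcp_pos: [0.6181, -0.1853, 0.1006]
eef_rot: [1.0, 0.026, -0.001, -0.0]
ft_force: [-0.3, -0.2, -0.8]
grip_width: 0.547
```

{"api": "carry_out", "payload": {
  "moves": [
    {"gripper": 0.1,"x": 0,"y": 0,"z": 0,"twist": 0},
    {"gripper": 0.1,"x": 0,"y": 0,"z": 0,"twist": 0},
    {"gripper": 0.1,"x": 0,"y": 0,"z": 0,"twist": 0},
    {"gripper": 0.1,"x": 0,"y": 0,"z": 0,"twist": 0}
  ]
}}

```text
time_s: 36.05
tcp_pos: [0.6196, -0.1839, 0.1043]
eef_rot: [1.0, 0.027, 0.001, 0.0]
ft_force: [-0.3, 0.2, -0.1]
grip_width: 0.553
```

```bash
python3 wr.py k1;  python3 wfit.py short
```

```text
cam [ 0.70120509 -0.17965144  0.19455556] tcp [ 0.61963788 -0.18388734  0.10427807] t 36.05 F [-0.31523546  0.21515351 -0.11281359] g 0.5532570033128514
toolx deg 3.113150048220522
vial_short 0.74 2965 xy [ 618.9 -184.7] yaw 2.6 cost 0.116 minrow/max 247 335 d from tcp cm [-0.05 -0.08]
tcp [ 0.61944244 -0.18389429  0.10395307] toolx 3.1060890586234353 t 36.1
```

View pics/k1.png

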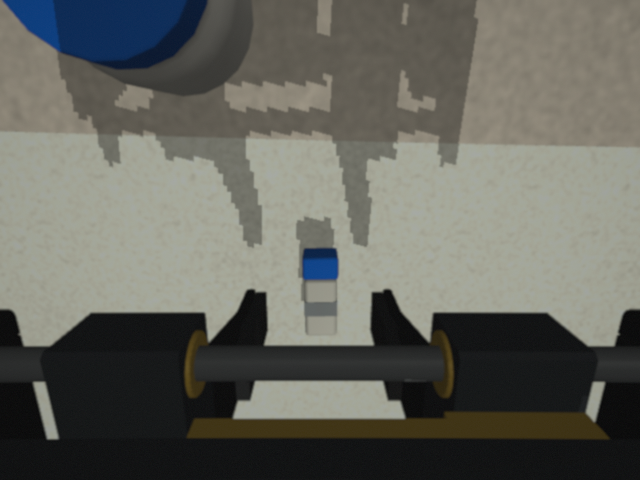

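{"api": "carry_out", "payload": {
  "moves": [
    {"gripper": 0.1,"x": 0,"y": -0.1,"z": -2,"twist": 0},
    {"gripper": 0.1,"x": 0,"y": 0,"z": -1,"twist": 0},
    {"gripper": 0.1,"x": 0,"y": 0,"z": 0,"twist": 0},
    {"gripper": -1,"x": 0,"y": 0,"z": 0,"twist": 0},
    {"gripper": -1,"x": 0,"y": 0,"z": 0,"twist": 0},
    {"gripper": -1,"x": 0,"y": 0,"z": 0,"twist": 0},
    {"gripper": -1,"x": 0,"y": 0,"z": 0,"twist": 0},
    {"gripper": -1,"x": 0,"y": 0,"z": 0,"twist": 0}
  ],
  "newtons": 15
}}

```text
time_s: 37.2
tcp_pos: [0.6191, -0.1851, 0.073]
eef_rot: [1.0, 0.027, 0.0, 0.0]
ft_force: [-0.5, 0.9, 1.7]
grip_width: 0.202
```

{"api": "carry_out", "payload": {
  "moves": [
    {"gripper": -1,"x": 0,"y": 0,"z": 3,"twist": 0},
    {"gripper": -1,"x": 0,"y": 0,"z": 5,"twist": 0},
    {"gripper": -1,"x": -1.9,"y": 5.2,"z": 0,"twist": -1.4},
    {"gripper": -1,"x": -1.9,"y": 5.2,"z": 0,"twist": 0},
    {"gripper": -1,"x": -1.9,"y": 5.2,"z": 0,"twist": 0},
    {"gripper": -1,"x": -1.9,"y": 5.2,"z": 0,"twist": 0},
    {"gripper": -1,"x": -1.9,"y": 5.2,"z": 0,"twist": 0},
    {"gripper": -1,"x": -1.9,"y": 5.2,"z": 0,"twist": 0}
  ],
  "newtons": 15
}}

```text
time_s: 38.2
tcp_pos: [0.5042, 0.1285, 0.1528]
eef_rot: [1.0, 0.015, 0.0, -0.0]
ft_force: [0.1, 0.4, 0.4]
grip_width: 0.206
```

{"api": "carry_out", "payload": {
  "moves": [
    {"gripper": -1,"x": -1.9,"y": 5.2,"z": 0,"twist": 0},
    {"gripper": -1,"x": -2,"y": 5,"z": 0,"twist": 0},
    {"gripper": -1,"x": 0,"y": 0,"z": 0,"twist": 0},
    {"gripper": -1,"x": 0,"y": 0,"z": 0,"twist": 0},
    {"gripper": -1,"x": 0,"y": 0,"z": 0,"twist": 0},
    {"gripper": -1,"x": 0,"y": 0,"z": 0,"twist": 0}
  ],
  "newtons": 15
}}

```text
time_s: 38.95
tcp_pos: [0.4663, 0.2279, 0.1526]
eef_rot: [1.0, 0.014, -0.0, 0.0]
ft_force: [0.4, 0.1, -0.4]
grip_width: 0.203
```

```bash
python3 wr.py k2
```

```text
cam [0.54823376 0.22988995 0.24264565] tcp [0.46629954 0.22785027 0.15259709] t 38.95 F [ 0.44832306  0.07666942 -0.41287993] g 0.20289244306296278
toolx deg 1.5731714575743034
```

View pics/k2.png

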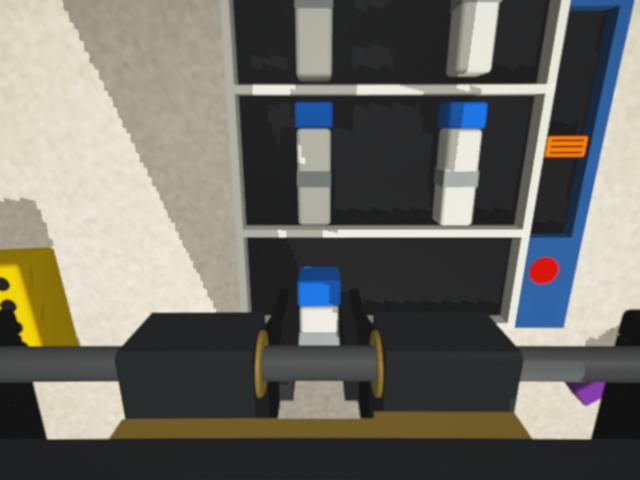

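{"api": "carry_out", "payload": {
  "moves": [
    {"gripper": -1,"x": -0.2,"y": 0.1,"z": -2.5,"twist": 0},
    {"gripper": -1,"x": 0,"y": 0,"z": -1.5,"twist": 0},
    {"gripper": -1,"x": 0,"y": 0,"z": -0.5,"twist": 0},
    {"gripper": -1,"x": 0,"y": 0,"z": 0,"twist": 0},
    {"gripper": -1,"x": 0,"y": 0,"z": 0,"twist": 0}
  ],
  "newtons": 15
}}

```text
time_s: 39.62
tcp_pos: [0.4643, 0.2302, 0.1081]
eef_rot: [1.0, 0.015, 0.0, -0.0]
ft_force: [0.1, 0.0, -0.0]
grip_width: 0.202
```

{"api": "carry_out", "payload": {
  "moves": [
    {"gripper": -0.4,"x": 0,"y": 0,"z": 0,"twist": 0},
    {"gripper": -0.4,"x": 0,"y": 0,"z": 0,"twist": 0},
    {"gripper": -0.4,"x": 0,"y": 0,"z": 0,"twist": 0},
    {"gripper": -0.4,"x": 0,"y": 0,"z": 3,"twist": 0},
    {"gripper": 0.1,"x": 0,"y": 0,"z": 5,"twist": 0},
    {"gripper": 0.1,"x": 0,"y": 0,"z": 0,"twist": 0},
    {"gripper": 0.1,"x": 0,"y": 0,"z": 0,"twist": 0}
  ]
}}

```text
time_s: 40.5
tcp_pos: [0.4635, 0.2297, 0.1874]
eef_rot: [1.0, 0.015, -0.0, -0.0]
ft_force: [-0.4, -0.2, 0.8]
grip_width: 0.517
```

```bash
python3 wr.py k3; python3 sfit.py; python3 fitall.py
```

```text
cam [0.54546007 0.23178092 0.27741115] tcp [0.46348622 0.22967062 0.18740497] t 40.5 F [-0.39868395 -0.2250245   0.75670615] g 0.5173771679063833
toolx deg 1.6623924134909425
vial_short 0.68 shaker mm [-81.  52.] yaw 3.2 cost 0.121 222 292
vial_medium 0.71 shaker mm [-16.1 -19.1] yaw 1.5 cost 0.145 99 205
vial_medium 0.67 shaker mm [-16.4  52.3] yaw 2.4 cost 0.12 99 205
vial_long 0.85 shaker mm [40.3 52.2] yaw 3.8 cost 0.191 0 81
vial_long 0.78 shaker mm [ 48.6 -19.7] yaw -2.9 cost 0.219 0 77
['top', 'scene'] {'vial_short': 1.06} [('short', np.float64(0.19), [471.9, -277.2], 162.3), ('medium', np.float64(0.38), [473.1, -277.7], 161.3)]
['top', 'scene'] {'vial_short': 0.93} [('short', np.float64(0.57), [440.0, 263.0], -0.4), ('medium', np.float64(0.66), [434.4, 263.7], -7.1)]
['top'] {'vial_medium': 0.5} [('short', np.float64(0.57), [560.4, 240.9], 15.9), ('long', np.float64(0.58), [586.8, 243.9], 6.1)]
['top'] {'vial_medium': 0.38} [('short', np.float64(0.66), [549.1, 160.2], 15.3), ('medium', np.float64(0.72), [546.4, 159.0], 17.5)]
['top'] {'vial_long': 0.67} [('long', np.float64(0.12), [621.4, 166.8], 1.7), ('medium', np.float64(0.27), [614.6, 165.5], -1.4)]
['top'] {'vial_long': 0.57} [('long', np.float64(0.11), [619.6, 240.2], 0.7), ('medium', np.float64(0.28), [613.3, 240.3], -0.5)]
['scene', 'scene'] {'vial_short': 0.63, 'vial_long': 0.77} [('long', np.float64(0.06), [589.7, 267.1], 181.0), ('medium', np.float64(0.22), [596.4, 267.5], 181.3)]
['scene'] {'vial_medium': 0.57} [('medium', np.float64(0.16), [510.7, 187.2], 179.3), ('short', np.float64(0.26), [516.2, 188.6], 182.1)]
['scene'] {'vial_medium': 0.54} [('medium', np.float64(0.15), [508.8, 264.4], 182.7), ('short', np.float64(0.27), [514.8, 263.8], 187.1)]
['scene'] {'vial_long': 0.62} [('long', np.float64(0.09), [593.1, 190.4], 1.5), ('medium', np.float64(0.26), [598.0, 190.6], 2.5)]
```

View pics/k3.png

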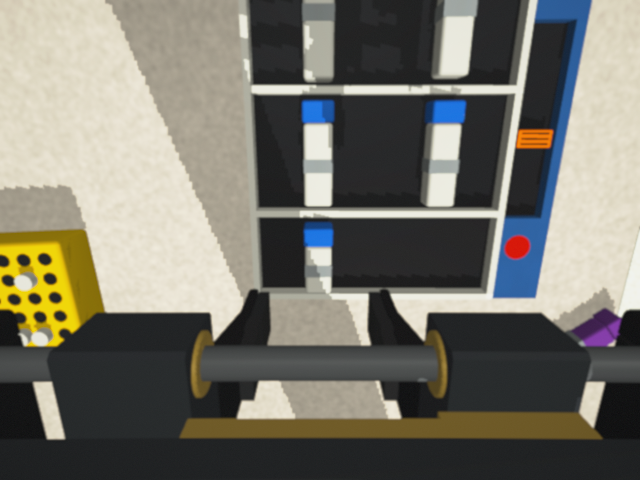

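Run:
```python
from h import *
for n in('top','scene'):
    im=manip.get_image(n);c=manip.calibration(n)
    ds=manip.outline_of(n,'box')[:1]
    for d in ds:
        m=d['region']; print(n,d['score'],m.sum(),d['point'])
        g=ray(c,[d['point']],.05)[0]
        for L,W in((.094,.104),):
            p,f=fit([(c,m)],(g[0],g[1],0.1),L,W,0,.07); print(p,f); print(np.round(boxpts(*p,L,W,0,.07)[::2,:2],3).tolist())
    if n=='top': save('l1',im,(380,200,530,300),5)
```

```text
top 0.59 1510 [486.0, 255.5]
[ 0.50184498 -0.43806287  0.23529654] 0.10105233749301545
[[0.468, -0.5], [0.444, -0.398], [0.56, -0.478], [0.535, -0.377]]
scene 0.78 3750 [148.9, 375.9]
[ 0.49634989 -0.43780907  0.14820659] 0.05995537657387762
[[0.458, -0.496], [0.442, -0.393], [0.551, -0.482], [0.535, -0.379]]
```

View pics/l1.png

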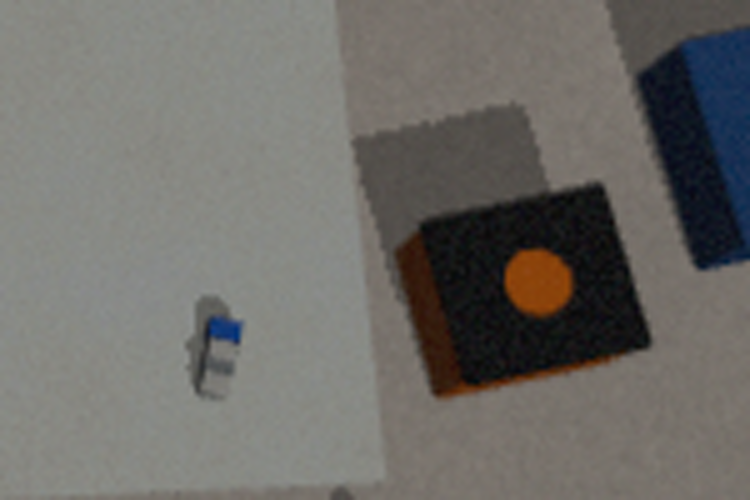

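{"api": "carry_out", "payload": {
  "moves": [
    {"gripper": 0.1,"x": 0.1,"y": -5.6,"z": 0,"twist": -2.5},
    {"gripper": 0.1,"x": 0.1,"y": -5.6,"z": 0,"twist": -2.5},
    {"gripper": 0.1,"x": 0.1,"y": -5.6,"z": 0,"twist": -2.5},
    {"gripper": 0.1,"x": 0.1,"y": -5.6,"z": 0,"twist": -2.5},
    {"gripper": 0.1,"x": 0.1,"y": -5.6,"z": 0,"twist": -2.5},
    {"gripper": 0.1,"x": 0.1,"y": -5.6,"z": 0,"twist": -2.5},
    {"gripper": 0.1,"x": 0.1,"y": -5.6,"z": 0,"twist": -2.5},
    {"gripper": 0.1,"x": 0.1,"y": -5.6,"z": 0,"twist": -1.2}
  ]
}}

```text
time_s: 42.35
tcp_pos: [0.4719, -0.2199, 0.1879]
eef_rot: [0.989, -0.148, 0.0, 0.0]
ft_force: [1.4, -0.5, 0.2]
grip_width: 0.549
```

{"api": "carry_out", "payload": {
  "moves": [
    {"gripper": 0.1,"x": 0,"y": -5.6,"z": 0,"twist": 0},
    {"gripper": 0.1,"x": 0,"y": 0,"z": -5,"twist": 0},
    {"gripper": 0.1,"x": 0,"y": 0,"z": -3.2,"twist": 0},
    {"gripper": 0.1,"x": 0,"y": 0,"z": 0,"twist": 0},
    {"gripper": 0.1,"x": 0,"y": 0,"z": 0,"twist": 0},
    {"gripper": 0.1,"x": 0,"y": 0,"z": 0,"twist": 0},
    {"gripper": 0.1,"x": 0,"y": 0,"z": 0,"twist": 0}
  ]
}}

```text
time_s: 43.22
tcp_pos: [0.4726, -0.2741, 0.107]
eef_rot: [0.989, -0.148, 0.001, 0.0]
ft_force: [-0.7, 0.9, 0.5]
grip_width: 0.545
```

```bash
python3 wr.py l2;  python3 wfit.py short
```

```text
cam [ 0.5507363  -0.29824446  0.19723587] tcp [ 0.47260367 -0.27405888  0.10698734] t 43.225 F [-0.65098944  0.91440382  0.48916082] g 0.5454951790801122
toolx deg -16.989428803340225
vial_short 0.58 2812 xy [ 470.6 -278. ] yaw -13.9 cost 0.135 minrow/max 245 331 d from tcp cm [-0.19 -0.4 ]
tcp [ 0.4724203  -0.27402527  0.10670603] toolx -16.990310934456588 t 43.275
```

View pics/l2.png

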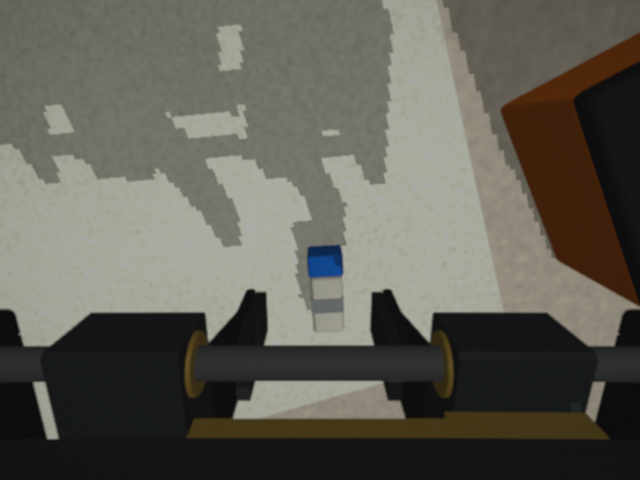

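{"api": "carry_out", "payload": {
  "moves": [
    {"gripper": 0.1,"x": -0.1,"y": -0.3,"z": -1,"twist": 2.5},
    {"gripper": 0.1,"x": 0,"y": 0,"z": -1.2,"twist": 0},
    {"gripper": 0.1,"x": 0,"y": 0,"z": -0.7,"twist": 0},
    {"gripper": 0.1,"x": 0,"y": 0,"z": 0,"twist": 0},
    {"gripper": -1,"x": 0,"y": 0,"z": 0,"twist": 0},
    {"gripper": -1,"x": 0,"y": 0,"z": 0,"twist": 0},
    {"gripper": -1,"x": 0,"y": 0,"z": 0,"twist": 0},
    {"gripper": -1,"x": 0,"y": 0,"z": 0,"twist": 0}
  ],
  "newtons": 15
}}

```text
time_s: 44.38
tcp_pos: [0.471, -0.2771, 0.0769]
eef_rot: [0.992, -0.126, 0.0, 0.0]
ft_force: [-1.0, 0.7, 0.4]
grip_width: 0.208
```

```bash
python3 wr.py l3
python3 - <<'E'
from h import *
save('l4',manip.get_image('wrist'),(220,200,420,420),3)
E
```

```text
cam [ 0.55030865 -0.29795021  0.16694702] tcp [ 0.4710021  -0.27711234  0.07685182] t 44.375 F [-0.95497639  0.73184666  0.43422652] g 0.20811313105360624
toolx deg -14.512941510413436
```

View pics/l4.png

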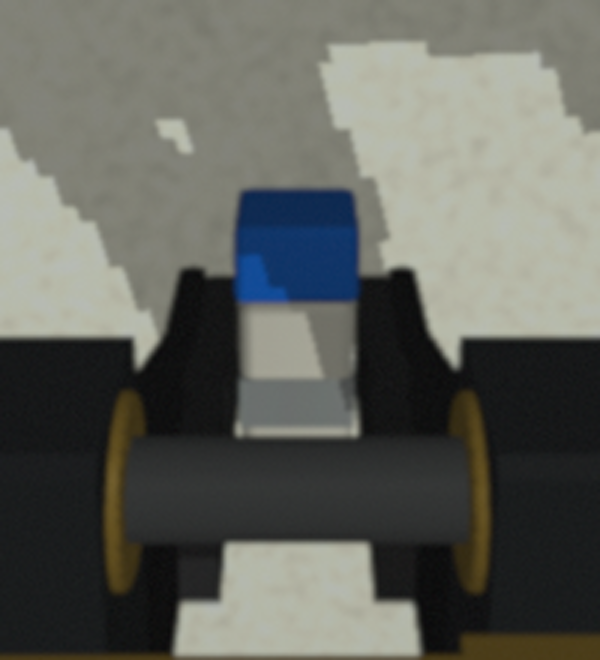

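```bash
python3 inhand.py -.0589 319 275
```

```text
[[22.8  0.5 58.9]]
```

{"api": "carry_out", "payload": {
  "moves": [
    {"gripper": -1,"x": 0,"y": 0,"z": 3,"twist": 0},
    {"gripper": -1,"x": 0,"y": 0,"z": 5,"twist": 0},
    {"gripper": -1,"x": 0,"y": 5.4,"z": 0,"twist": 4},
    {"gripper": -1,"x": 0,"y": 5.4,"z": 0,"twist": 4},
    {"gripper": -1,"x": 0,"y": 5.4,"z": 0,"twist": 4},
    {"gripper": -1,"x": 0,"y": 5.4,"z": 0,"twist": 4.2},
    {"gripper": -1,"x": 0,"y": 5.4,"z": 0,"twist": 0},
    {"gripper": -1,"x": 0,"y": 5.4,"z": 0,"twist": 0}
  ],
  "newtons": 15
}}

```text
time_s: 45.48
tcp_pos: [0.4707, 0.0487, 0.1569]
eef_rot: [1.0, 0.015, 0.0, -0.0]
ft_force: [-0.2, -0.3, 0.8]
grip_width: 0.201
```

{"api": "carry_out", "payload": {
  "moves": [
    {"gripper": -1,"x": -0.2,"y": 5.4,"z": 0,"twist": 0},
    {"gripper": -1,"x": -0.2,"y": 5.4,"z": 0,"twist": 0},
    {"gripper": -1,"x": 0,"y": 0,"z": 0,"twist": 0},
    {"gripper": -1,"x": 0,"y": 0,"z": 0,"twist": 0},
    {"gripper": -1,"x": 0,"y": 0,"z": 0,"twist": 0},
    {"gripper": -1,"x": 0,"y": 0,"z": 0,"twist": 0}
  ],
  "newtons": 15
}}

```text
time_s: 46.22
tcp_pos: [0.4669, 0.1538, 0.1567]
eef_rot: [1.0, 0.014, -0.0, 0.0]
ft_force: [-0.4, 0.5, 0.1]
grip_width: 0.205
```

```bash
python3 wr.py l5
```

```text
cam [0.54890049 0.15586662 0.24669925] tcp [0.46694261 0.15380308 0.15666309] t 46.225 F [-0.39131335  0.54592545  0.11078032] g 0.2047737978600212
toolx deg 1.5798865369804096
```

View pics/l5.png

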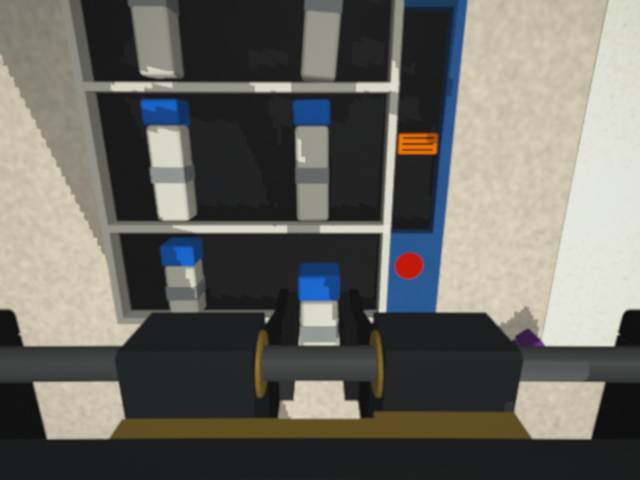

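{"api": "carry_out", "payload": {
  "moves": [
    {"gripper": -1,"x": -0.1,"y": 0.2,"z": -2.5,"twist": 0},
    {"gripper": -1,"x": 0,"y": 0,"z": -1.5,"twist": 0},
    {"gripper": -1,"x": 0,"y": 0,"z": -0.5,"twist": 0},
    {"gripper": -1,"x": 0,"y": 0,"z": 0,"twist": 0},
    {"gripper": -1,"x": 0,"y": 0,"z": 0,"twist": 0}
  ],
  "newtons": 15
}}

```text
time_s: 46.9
tcp_pos: [0.4663, 0.157, 0.1122]
eef_rot: [1.0, 0.015, 0.001, -0.0]
ft_force: [-0.5, 0.1, -0.1]
grip_width: 0.207
```

{"api": "carry_out", "payload": {
  "moves": [
    {"gripper": -0.4,"x": 0,"y": 0,"z": 0,"twist": 0},
    {"gripper": -0.4,"x": 0,"y": 0,"z": 0,"twist": 0},
    {"gripper": -0.4,"x": 0,"y": 0,"z": 0,"twist": 0},
    {"gripper": -0.4,"x": 0,"y": 0,"z": 3,"twist": 0},
    {"gripper": 0.1,"x": 0,"y": 0,"z": 5,"twist": 0},
    {"gripper": 0.1,"x": 0,"y": 0,"z": 0,"twist": 0},
    {"gripper": 0.1,"x": 0,"y": 0,"z": 0,"twist": 0}
  ]
}}

```text
time_s: 47.78
tcp_pos: [0.4655, 0.1567, 0.1914]
eef_rot: [1.0, 0.015, -0.0, -0.0]
ft_force: [-1.1, 0.7, -0.2]
grip_width: 0.52
```

```bash
python3 wr.py l6; python3 sfit.py
python3 - <<'E'
from h import *
save('l7',manip.get_image('scene'),(300,150,450,260),5)
E
```

```text
cam [0.54742788 0.15883537 0.28140801] tcp [0.46546941 0.15670875 0.19141134] t 47.775 F [-1.05775338  0.72494544 -0.17177728] g 0.5196223666073232
toolx deg 1.6626066447402403
vial_short 0.96 shaker mm [-80.3  51.9] yaw -0.7 cost 0.111 219 291
vial_short 0.83 shaker mm [-80.3 -20.5] yaw 2.5 cost 0.118 219 289
vial_medium 0.6 shaker mm [-16.3  50.9] yaw 2.2 cost 0.149 99 204
vial_long 0.9 shaker mm [62.7 51.6] yaw 4.0 cost 0.115 0 80
vial_long 0.78 shaker mm [ 41.9 -24.9] yaw -0.8 cost 0.202 0 84
```

View pics/l6.png

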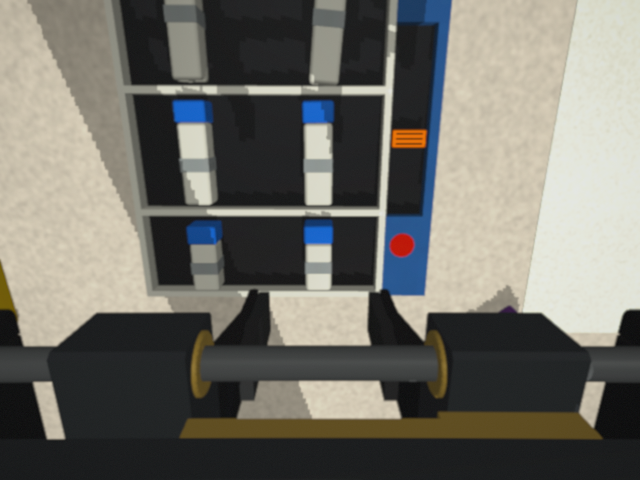

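View pics/l7.png

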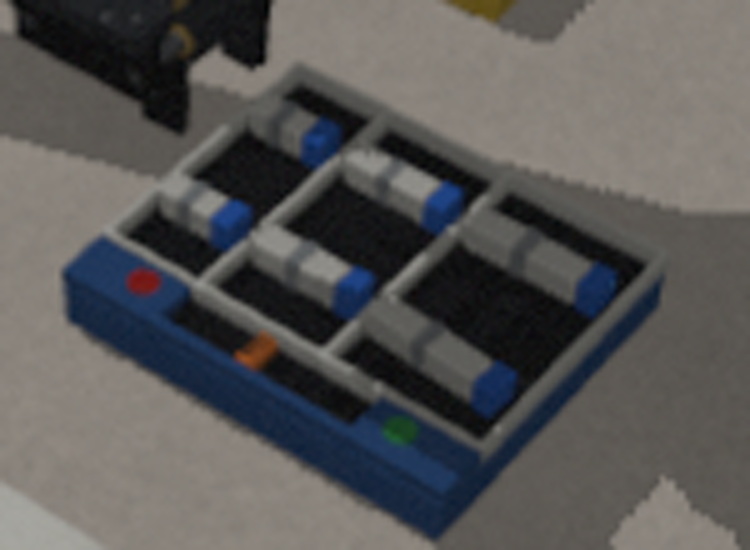

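{"api": "carry_out", "payload": {
  "moves": [
    {"gripper": 1,"x": 2.6,"y": -5.2,"z": 0,"twist": 0},
    {"gripper": 1,"x": 2.6,"y": -5.2,"z": 0,"twist": 0},
    {"gripper": 1,"x": 0,"y": 0,"z": -3,"twist": 0},
    {"gripper": 1,"x": 0,"y": 0,"z": -2,"twist": 0},
    {"gripper": 1,"x": 0,"y": 0,"z": 0,"twist": 0},
    {"gripper": 1,"x": 0,"y": 0,"z": 0,"twist": 0},
    {"gripper": 1,"x": 0,"y": 0,"z": 0,"twist": 0},
    {"gripper": 1,"x": 0,"y": 0,"z": 0,"twist": 0}
  ]
}}

```text
time_s: 49.08
tcp_pos: [0.5182, 0.0532, 0.1424]
eef_rot: [1.0, 0.015, 0.001, -0.0]
ft_force: [1.6, -0.1, -0.0]
grip_width: 1.0
```

```bash
python3 wr.py m1; python3 ov.py m2 130 60 330 360 2 .5463 .1797 .029
```

```text
cam [0.59999531 0.05539489 0.23259237] tcp [0.51822165 0.0532455  0.14242667] t 49.075 F [ 1.55237133 -0.08339048 -0.02438357] g 0.9995162542249466
toolx deg 1.711789551408676
[0.51805679 0.0530956  0.14214651]
```

View pics/m2.png

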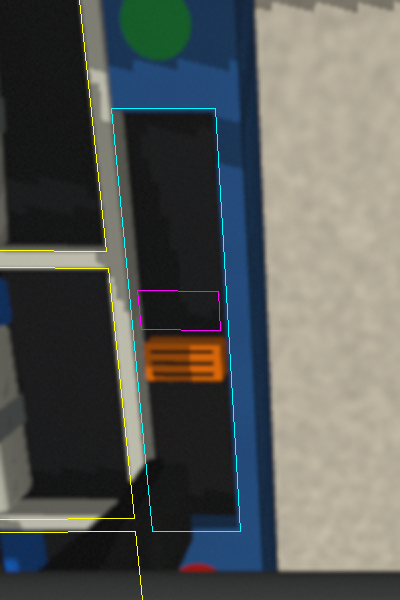

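{"api": "carry_out", "payload": {
  "moves": [
    {"gripper": 1,"x": -0.2,"y": -0.1,"z": -1,"twist": 0},
    {"gripper": 1,"x": 0,"y": 0,"z": -1,"twist": 0},
    {"gripper": 1,"x": 0,"y": 0,"z": -1,"twist": 0},
    {"gripper": 1,"x": 0,"y": 0,"z": -0.4,"twist": 0},
    {"gripper": 1,"x": 0,"y": 0,"z": 0,"twist": 0},
    {"gripper": 1,"x": 0,"y": 0,"z": 0,"twist": 0}
  ]
}}

```text
time_s: 49.92
tcp_pos: [0.5162, 0.052, 0.1078]
eef_rot: [1.0, 0.015, 0.0, -0.0]
ft_force: [-0.2, 0.9, 0.0]
grip_width: 0.999
```

{"api": "carry_out", "payload": {
  "moves": [
    {"gripper": 1,"x": 0.5,"y": 0,"z": -0.1,"twist": 0},
    {"gripper": 1,"x": 0.5,"y": 0,"z": 0,"twist": 0},
    {"gripper": 1,"x": 0.5,"y": 0.05,"z": 0,"twist": 0},
    {"gripper": 1,"x": 0.4,"y": 0,"z": 0,"twist": 0},
    {"gripper": 1,"x": 0.3,"y": 0,"z": 0,"twist": 0},
    {"gripper": 1,"x": 0,"y": 0,"z": 0,"twist": 0}
  ]
}}

```text
time_s: 50.68
tcp_pos: [0.5383, 0.0524, 0.1066]
eef_rot: [1.0, 0.015, 0.0, -0.0]
ft_force: [-0.3, -0.0, -0.6]
grip_width: 1.002
```

{"api": "carry_out", "payload": {
  "moves": [
    {"gripper": 1,"x": 0.3,"y": 0,"z": 0,"twist": 0},
    {"gripper": 1,"x": 0.1,"y": 0,"z": 0,"twist": 0},
    {"gripper": 1,"x": 0,"y": 0,"z": 0,"twist": 0}
  ]
}}

```text
time_s: 51.05
tcp_pos: [0.5411, 0.0524, 0.1065]
eef_rot: [1.0, 0.015, -0.001, 0.0]
ft_force: [-4.9, 1.6, 3.0]
grip_width: 1.001
```

{"api": "carry_out", "payload": {
  "moves": [
    {"gripper": 1,"x": 0.2,"y": 0,"z": 0,"twist": 0},
    {"gripper": 1,"x": 0.1,"y": 0,"z": 0,"twist": 0},
    {"gripper": 1,"x": 0,"y": 0,"z": 0,"twist": 0},
    {"gripper": 1,"x": 0,"y": 0,"z": 0,"twist": 0}
  ]
}}

```text
time_s: 51.55
tcp_pos: [0.5419, 0.0523, 0.1063]
eef_rot: [1.0, 0.015, -0.004, 0.001]
ft_force: [-9.8, 3.7, 7.1]
grip_width: 1.0
```

{"api": "carry_out", "payload": {
  "moves": [
    {"gripper": 1,"x": -1,"y": 0,"z": 0,"twist": 0},
    {"gripper": 1,"x": 0,"y": 0,"z": 3,"twist": 0},
    {"gripper": 1,"x": -2,"y": 0,"z": 5,"twist": 0},
    {"gripper": 1,"x": -5,"y": -3,"z": 2,"twist": 0},
    {"gripper": 1,"x": -3,"y": -5,"z": 0,"twist": 0},
    {"gripper": 1,"x": 0,"y": -6,"z": 0,"twist": 0},
    {"gripper": 1,"x": 0,"y": -6,"z": 0,"twist": 0},
    {"gripper": 1,"x": 0,"y": 0,"z": 0,"twist": 0}
  ]
}}

```text
time_s: 52.55
tcp_pos: [0.4351, -0.1511, 0.2069]
eef_rot: [1.0, 0.011, 0.001, 0.0]
ft_force: [0.8, 1.1, 0.5]
grip_width: 1.002
```

Run:
```python
from h import *
print(manip.state()['time_s'],manip.state()['tcp_pos'])
save('n1',manip.get_image('scene'),(300,150,450,260),5)
save('n2',manip.get_image('top'),(130,150,480,330),2)
```

```text
52.55 [ 0.43506864 -0.15109143  0.20692344]
```

View pics/n1.png

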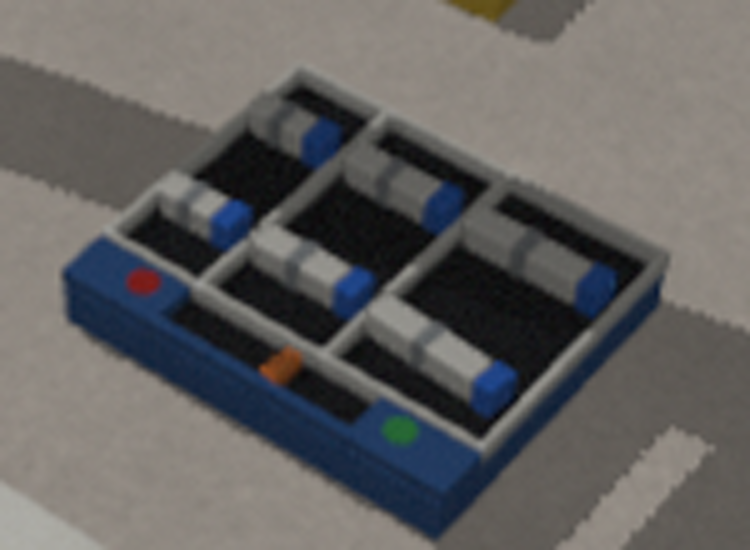

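View pics/n2.png

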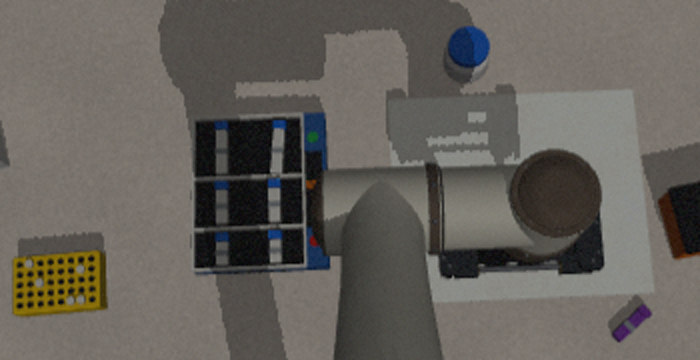

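Run:
```python
from h import *
a=cv2.imread('pics/a_scene.png')[:,:,::-1]; n=manip.get_image('scene')
l=cv2.imread('pics/l7.png')[:,:,::-1]; l=cv2.resize(l,(150,110),interpolation=cv2.INTER_AREA)
def cen(im,off=(0,0)):
    s=im.astype(int); w=np.clip(s[...,0]-s[...,2]-0.35*s[...,0],0,None)*(s[...,0]>s[...,1]*1.3)*(s[...,0]<256)
    return w
for nm,im,o in(('start',a[150:260,300:450],0),('off',l,0),('now',n[150:260,300:450],0)):
    s=im[60:85,35:75].astype(float); w=np.clip(s[...,0]-1.25*s[...,1],0,None)*(s[...,1]>1.15*s[...,2]); w[w<8]=0
    yy,xx=np.mgrid[60:85,35:75]; print(nm,(w*xx).sum()/w.sum(),(w*yy).sum()/w.sum(),w.sum())
c=manip.calibration('scene'); p=proj(c,np.array([[.5463+x+.0022,.1797-.076+.029*x,.042] for x in(-.007,.007)]))-[300,150]; print(p)
```

```text
start 55.5848899958489 72.4134495641345 1204.5
off 51.092624728850325 69.99240780911063 1152.5
now 55.885919039318225 72.7394925430951 1290.75
[[50.44815529 69.83228908]
 [55.31121099 72.63796984]]
```

```bash
python3 -c "
from rig import manip
print(manip.hand_in())"
```

```text
the job is handed in; nothing more can be done
None
```

I switched the shaker off first, then laid all six vials flat in their rows: two short, two medium and two long. I then pushed the switch to the green end and handed in at about 52.6 s with the arm clear. I never touched the jar, rack, box or purple look-alikes.

**Vials:** the wrist-camera fits put each vial within about 2 mm of its row's centre line. The final scene picture shows all six between the walls.

**Switch:** it met a hard stop at both ends, with the force rising to about 10 N and no further travel. In the pictures, the tab moved about 13.8 mm from off to on, against the nominal 14 mm.

**Checks that disagreed:**
- The first shaker positions from the scene and top cameras differed by about 6 to 8 mm. I used the close wrist-camera view instead.
- In the pictures, the tab's first move from on to off measured only about 12.7 mm. One overlay also put the off tab about 0.8 mm short. I relied on the hard stop and the later 13.8 mm for full travel.
- The wrist-camera fits on vials cut off by the image edge, and the network's vial detections on the switch tab, were wrong, so I ignored them.

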